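# Put the mixed machine parts back into their stock bins

## Robot

A 6-joint arm with a two-finger parallel gripper is mounted at the origin on the work surface. World frame = base frame: x ahead of the robot, y to its left, z up, the work surface at z = 0. Lengths are in m, angles in degrees, forces in N, time in s.
With the tool pointing down it reaches from about 0.25 to 0.775 m from the base axis. Payload 4 kg.
Tool frame: the origin (TCP) lies on the mounting face of the last link; the fingertips stand 173 mm ahead of it and the grasp point (between the pads) lies 155 mm ahead of it (nose_length is the distance from the TCP to the fingertips, in m); y points along the fingers, z is the direction in which the jaws open and shut, and the axes are right-handed (so a half turn about y gives the same grasp; the last joint's range is limited). The gripper opens to 85 mm and grips with 20 to 120 N. Pads are 22 mm wide; open, the fingers measure 114 mm over their backs; the gripper's body (76 mm by 85 mm) begins 54 mm behind the grasp point. The pads swing forward as they close: fully open they stand 13 mm farther back than shut.
Start: joints at [61.186, 4.996, 78.535, -0, 96.463, -5.907], TCP at [0.214, 0.507, 0.405] pointing down, gripper open.
Joint ranges: [-177.83, 177.83], [-43.37, 116.18], [15.69, 146.23], [-61.86, 241.86], [9.47, 152.12], [-147.06, 147.06]. Speed limits (degrees/s): [159.86, 159.86, 180, 180, 180, 180].

## Interface

Orientations are given as [roll, pitch, yaw] about the fixed x, y, z axes, in that order (R = Rz(yaw) Ry(pitch) Rx(roll)).
In Python, from cell import read_state, snapshot, get_calibration, job_done, nose_length gives the robot as it stands. The module is installed in compiled form; this text tells all that it offers.
- The arm moves only by the tool apply_moves, never from a script. Its argument "moves" is a list of rows, each an object of numbers: "dx", "dy", "dz": the shift along the tool's x, y, z in mm; "rx", "ry", "rz": the turn, a rotation vector about the tool's x, y, z in degrees; "fingers": the closure, from 0 (fully open) to 1 (shut). A call has 1 to 10 rows; each row is the pose to reach, as a shift and turn from the pose commanded when the call began, along the tool's axes at that moment; what a row does not reach only later rows make up. A row lasts 1/12 s, in which the tool goes at most 41.7 mm and 7.16 degrees, less where a joint would pass 70% of its speed; a pose out of reach is approached as far as the arm can. A call with a gripper value outside its range is refused whole. The fingers move at their own pace and stop on an object; "force" is the grip in N (left out, the last holds). Time passes only in rows, so rows that repeat a pose let the fingers close. It gives the time, the measured TCP pose, the force and the opening at its end, in the units of the state.
- read_state(): the state, without advancing time (a new reading comes with each control period).
- snapshot(name): name is "scene" or "side" or "wrist"; returns (picture, depth): 480x640x3 uint8, blue, green, red; 480x640 float32, m along the optical axis (not along the pixel's ray), 0 where there is no reading.
- get_calibration(name): a dict with "fov_y" (degrees; the focal length in pixels is half the picture's height over the tangent of half this angle, whatever the lens; pixels are square), "cx", "cy" (the principal point, pixels), "D" ([k1, k2, p1, p2, k3] as OpenCV has them; the pictures are not rectified), "T" (4x4, takes a point from camera to world coordinates); the wrist camera has in their place "T_tool_cam" (4x4, takes a point from camera to tool coordinates, whose origin is the TCP and whose axes are the tool frame's). Camera axes: x right, y down, z forward; pixel columns grow to the right and rows downward; lengths in m; the calibration is good to about 2 mm. A picture is of the moment at which its call begins: read the wrist's pose just before it. get_calibration takes no time and is no camera call.
- job_done(): hands the job in, once; it reports no verdict.
The state is a dict: "clock": time; "q": joint angles; "qd": joint speeds; "joint_efforts": joint torques, N m; "eef_pos": TCP position; "tcp_rot": TCP orientation; "wrist_force": force on the tool from outside, world axes, zero at the start; "torque": the same for the moment, N m; "finger_gap": finger opening in m.
Only numpy, scipy, OpenCV 4.12 (cv2) and the standard library are available. Lean on these libraries where they do the work, as an engineer would, in place of code of your own. Each camera call takes 0.05 s, during which the arm holds its last target.

## Task

Two ball bearings of different size, a spur gear and a turned shaft are left over on the bench: put each one into the grey bin that already holds parts of its kind and size, on the bin's floor beside the others and lying or standing the same way as they do - the rings and the gear flat, hub up, and the shaft upright in the deep narrow bin. Lower each part to the floor of its bin before letting go, never drop it, and leave the spanner where it lies.

Things in the scene. Friction and masses are not known exactly. Their poses are not given: they have to be found in the camera images.
- large_bearing_center (a point): The larger loose ball bearing: a flat steel ring with a black seal, 52 mm outside, 25 mm bore, 15 mm thick, lying flat on the bench. Point: its centre, 7.5 mm above its underside; z is its axis. About 0.13 kg.
- small_bearing_center (a point): The smaller loose ball bearing: a flat steel ring with a black seal, 40 mm outside, 17 mm bore, 12 mm thick, lying flat on the bench. Point: its centre, 6 mm above its underside; z is its axis. About 0.07 kg.
- gear_center (a point): The loose steel spur gear lying flat, hub up: toothed disc 56 mm outside and 18 mm thick, on it a round hub 34 mm across and 14 mm high (32 mm in all). Point: on its axis 16 mm above its underside; z is its axis, towards the hub. About 0.38 kg.
- shaft_center (a point): The loose turned steel shaft standing upright on the bench, 80 mm tall: lower 50 mm is 28 mm across, upper 30 mm is 20 mm across. Point: on its axis, 40 mm above its foot; z is its axis, towards the thin end. About 0.3 kg.
- large_bearing_bin: Grey plastic bin, open on top, fixed to the bench, outside 150 (x) x 140 (y) x 55 mm high, walls and floor 3 mm. Origin: centre of its underside, z up. Holds three larger bearings (52 mm; two side by side, a third on one of them, 30 mm high), fixed at its -x end, nearest the robot. Free floor: the +x end, 90 mm long (x) by 134 mm wide (y), up to x = 72 mm; its top at z = 3 mm.
- small_bearing_bin: Grey plastic bin, open on top, fixed to the bench, outside 150 (x) x 140 (y) x 55 mm high, walls and floor 3 mm. Origin: centre of its underside, z up. Holds three smaller bearings (40 mm; two side by side, a third on one of them, 24 mm high), fixed at its -x end, nearest the robot. Free floor: the +x end, 102 mm long (x) by 134 mm wide (y), up to x = 72 mm; its top at z = 3 mm.
- gear_bin: Grey plastic bin, open on top, fixed to the bench, outside 150 (x) x 140 (y) x 55 mm high, walls and floor 3 mm. Origin: centre of its underside, z up. Holds two of the gears, hubs up, side by side (32 mm high), fixed at its -x end, nearest the robot. Free floor: the +x end, 86 mm long (x) by 134 mm wide (y), up to x = 72 mm; its top at z = 3 mm.
- shaft_bin: Deep narrow grey bin, open on top, fixed to the bench, outside 156 (x) x 80 (y) x 110 mm high, walls and floor 3 mm. Origin: centre of its underside, z up. Holds two shafts standing thin end up side by side, fixed at its -x end, nearest the robot. Free floor: the +x end, 119 mm long (x) by 74 mm wide (y), up to x = 75 mm; its top at z = 3 mm. Fingers fit best spread along its x, opened only a little.
- spanner: Bystander: loose steel open-ended spanner lying flat, 170 mm long (x), 38 mm wide at the jaw, 8 mm high. Origin: centre of its underside.
Things that resemble listed ones, but are neither listed nor needed, are in the scene too. Leave any red look-alike of the part that bears gear_center alone.

How it is judged:
By the outcome, as a careful person would: the job done as asked, in the order asked, and still so for the second after the job is handed in, with the robot touching nothing.
It also fails if it takes over 112 s, if anything falls off the work surface, if the arm or the gripper's body presses on something with over 40 N, if the wrist force passes 120 N, or if a joint passes its speed limit or range.

## Working session

There is one attempt and no reset: what is moved stays moved. The work goes in short steps, Python scripts to look and compute and a tool call to move; the robot and the scene stay as the last step left them, time stands still between calls to the robot, and variables do not carry over. Pictures are saved under pics/ and viewed, and the job is handed in when it is done.

Besides the shell and the picture viewer there is one more tool, called after "Emit:" as name([rows], argument=value, ...), one row to a line, values as JSON. apply_moves: Moves the arm, as the interface text tells. Its arguments: {"type":"object","properties":{"moves":{"type":"array","items":{"type":"object","properties":{"dx":{"type":"number"},"dy":{"type":"number"},"dz":{"type":"number"},"rx":{"type":"number"},"ry":{"type":"number"},"rz":{"type":"number"},"fingers":{"type":"number"}}}},"force":{"type":"number"}},"required":["moves"]}

```bash
mkdir -p pics; python3 - <<'E'
from cell import *
import cv2,numpy as np
s=read_state(); print(s)
for n in ["scene","side","wrist"]:
    c=get_calibration(n); print(n,c)
    p,d=snapshot(n); cv2.imwrite(f"pics/{n}0.png",p); np.save(f"{n}0.npy",d)
E
```

```text
{'clock': 0.0, 'q': array([ 6.11856125e+01,  5.03929054e+00,  7.86260381e+01,  7.71235201e-05,
        9.64617125e+01, -5.90817432e+00]), 'qd': array([-0.00643178,  0.0310672 ,  0.01897861,  0.029643  ,  0.08111159,
       -0.01550899]), 'joint_efforts': array([-1.01733156e-03, -3.51866519e+01, -3.13269782e+01, -1.18428093e-04,
        1.07666297e-02,  5.08831718e-06]), 'eef_pos': array([0.21402958, 0.50652111, 0.4035255 ]), 'tcp_rot': array([-9.01263584e+01,  1.31531418e-02, -2.29062191e+01]), 'wrist_force': array([ 0.40238983, -0.60905387,  0.40446287]), 'torque': array([-0.0259371 ,  0.02530783, -0.05284686]), 'finger_gap': 0.08572770351128163}
scene {'fov_y': 54.1033315613011, 'cx': 319.9553414221646, 'cy': 236.35600863075993, 'D': array([-0.12520673,  0.        ,  0.        ,  0.        ,  0.        ]), 'T': array([[-0.79554002,  0.31126188, -0.51983855,  1.09404863],
       [ 0.60571287,  0.4299371 , -0.66952671,  0.73859596],
       [ 0.01509974, -0.84750819, -0.53056749,  0.637292  ],
       [ 0.        ,  0.        ,  0.        ,  1.        ]])}
side {'fov_y': 52.63935344486
[... 200 characters left out ...]
       [-0.69785946, -0.5230695 ,  0.48927546, -0.54538269],
       [-0.00394823, -0.68030185, -0.73292141,  0.88650992],
       [ 0.        ,  0.        ,  0.        ,  1.        ]])}
wrist {'fov_y': 67.95760811262637, 'cx': 319.9888774912596, 'cy': 246.37682906984026, 'D': array([-0.0555469,  0.       ,  0.       ,  0.       ,  0.       ]), 'T_tool_cam': array([[ 8.80488478e-04,  9.46414279e-01,  3.22953926e-01,
        -8.30487050e-02],
       [-3.59434575e-05, -3.22954021e-01,  9.46414655e-01,
         3.07506631e-02],
       [ 9.99999612e-01, -8.44915279e-04, -2.50339893e-04,
        -1.57550305e-03],
       [ 0.00000000e+00,  0.00000000e+00,  0.00000000e+00,
         1.00000000e+00]])}
```

View pics/scene0.png

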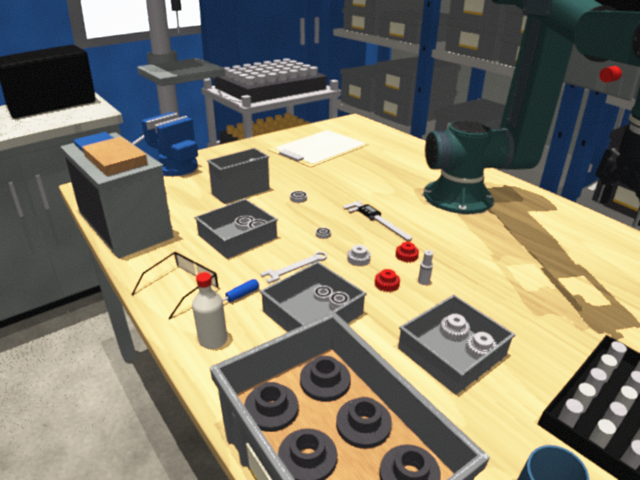

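View pics/side0.png

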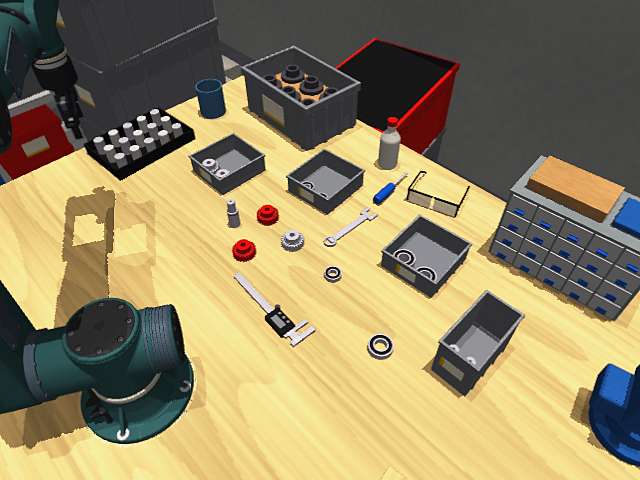

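View pics/wrist0.png

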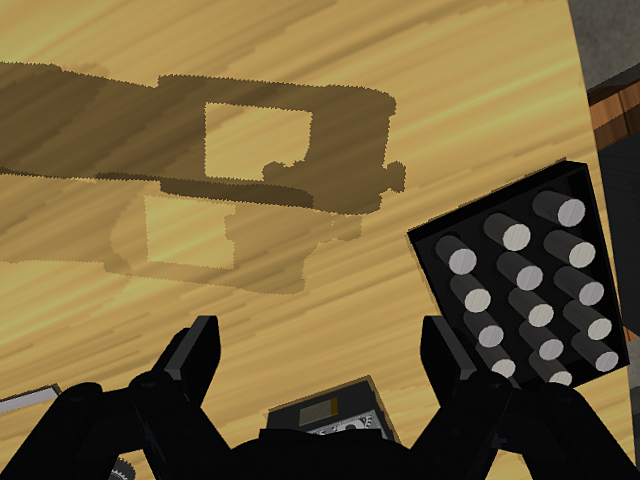

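```bash
cat > h.py <<'E'
from cell import *
import cv2,numpy as np
from scipy.spatial.transform import Rotation as R
def Twt(s):
    T=np.eye(4);T[:3,:3]=R.from_euler('xyz',s['tcp_rot'],degrees=True).as_matrix();T[:3,3]=s['eef_pos'];return T
def K(c): 
    f=240/np.tan(np.radians(c['fov_y']/2)); return np.array([[f,0,c['cx']],[0,f,c['cy']],[0,0,1.]])
def cloud(name,d,T=None):
    c=get_calibration(name)
    if T is None: T=c['T']
    v,u=np.mgrid[0:480,0:640]
    n=cv2.undistortPoints(np.stack([u,v],-1).reshape(-1,1,2).astype(np.float64),K(c),c['D']).reshape(480,640,2)
    P=np.dstack([n[...,0]*d,n[...,1]*d,d])
    return P@T[:3,:3].T+T[:3,3]
def top(P,img,d,x0,x1,y0,y1,mm=1.0):
    # rows: x decreasing downward (up = +x), cols: y decreasing to right
    H=int((x1-x0)*1000/mm);W=int((y1-y0)*1000/mm)
    o=np.zeros((H,W,3),np.uint8);z=np.full((H,W),-1.)
    m=(d>0)&(P[...,2]<0.2)
    p=P[m];c=img[m]
    r=((x1-p[:,0])*1000/mm).astype(int);k=((y1-p[:,1])*1000/mm).astype(int)
    ok=(r>=0)&(r<H)&(k>=0)&(k<W)
    r,k,p,c=r[ok],k[ok],p[ok],c[ok]
    i=np.argsort(p[:,2]);o[r[i],k[i]]=c[i];z[r[i],k[i]]=p[i,2]
    return o,z
E
python3 - <<'E'
from h import *
for n in ["scene","side"]:
    d=np.load(n+"0.npy");img=cv2.imread(f"pics/{n}0.png");P=cloud(n,d)
    np.save(n+"P.npy",P)
    o,z=top(P,img,d,0.1,0.8,-0.4,0.4,1.0)
    o=cv2.dilate(o,np.ones((2,2)))
    cv2.imwrite(f"pics/top_{n}.png",o)
    pts={'side':dict(lb=(380,346),lbr=(380,334),sb=(333,273),gear=(292,234),shaft=(232,202),gb=(228,163),mb=(345,185),rb=(430,245),shb=(485,330),table=(330,320)),'scene':dict(lb=(298,196),gear=(358,250),table=(330,330))}[n]
    for k,(u,v) in pts.items(): print(n,k,P[v,u].round(4))
E
```

```text
scene lb [ 0.392  -0.2741  0.0055]
scene gear [0.4689 0.078  0.0353]
scene table [0.7434 0.3171 0.1201]
side lb [ 0.4015 -0.2635 -0.0011]
side lbr [ 0.4146 -0.2502  0.0147]
side sb [ 0.4661 -0.0631  0.0006]
side gear [0.4653 0.0761 0.0265]
side shaft [0.3995 0.2147 0.0827]
side gb [ 0.5353  0.433  -0.0008]
side mb [0.661  0.0883 0.0544]
side rb [ 6.957e-01 -1.673e-01  4.000e-04]
side shb [ 0.5832 -0.3943  0.0052]
side table [ 0.3729 -0.1469 -0.0025]
```

View pics/top_side.png

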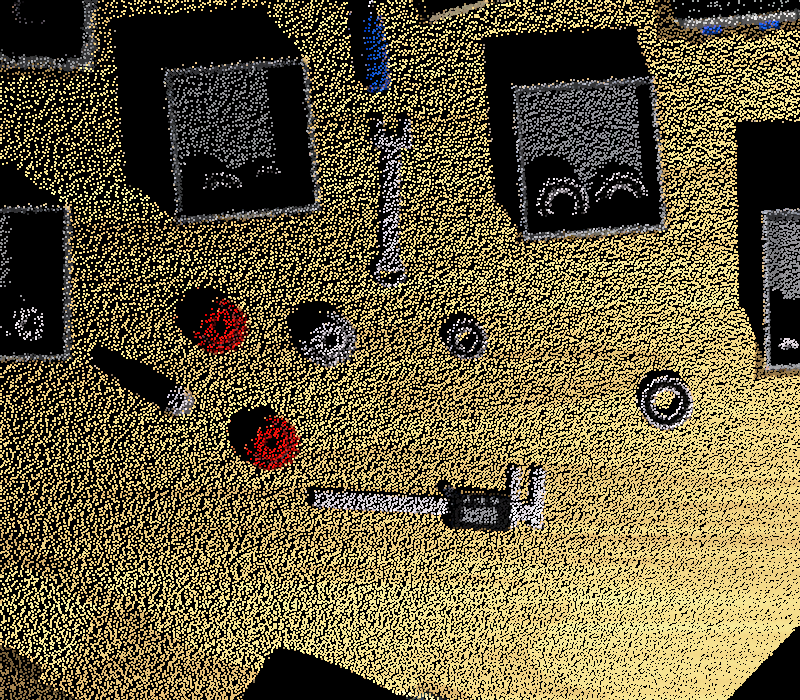

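View pics/top_scene.png

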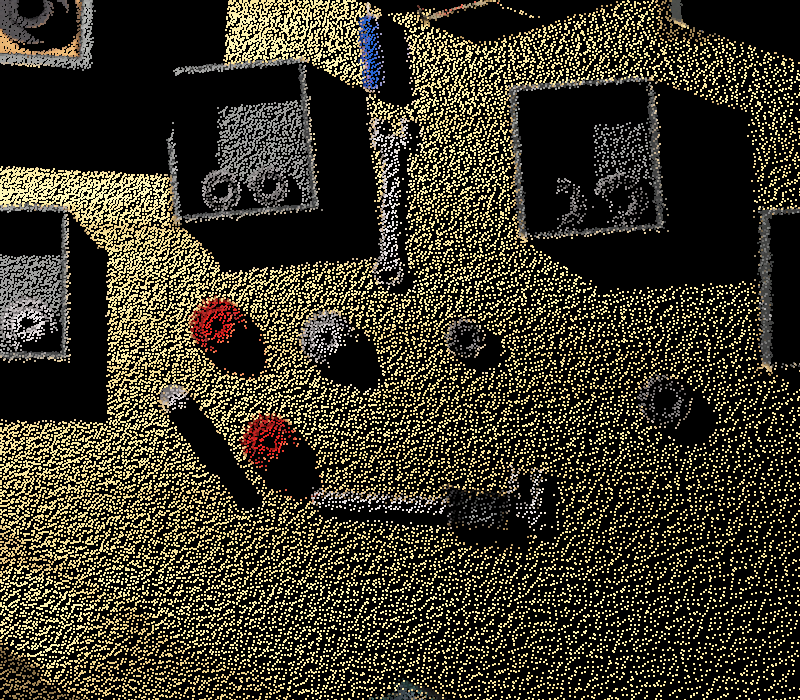

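```bash
python3 - <<'E'
from h import *
import cell
print(nose_length, (nose_length() if callable(nose_length) else ''))
# finger tips in tool frame
d=np.load("wrist0.npy");c=get_calibration("wrist")
P=cloud("wrist",d,c['T_tool_cam'])
m=(d>0)&(d<0.3)
p=P[m]; print(p.min(0),p.max(0))
for side in(-1,1):
    q=p[(p[:,2]*side>0.03)&(p[:,1]>0.12)]
    if len(q): print(side,q[:,1].max(),np.percentile(q[:,1],99), q[q[:,1]>0.15].mean(0) if (q[:,1]>.15).any() else '', np.abs(q[:,2]).min(),q[:,0].min(),q[:,0].max())
ims=[];
Ps=[];Cs=[]
for n in["scene","side"]:
    P=np.load(n+"P.npy");img=cv2.imread(f"pics/{n}0.png");d=np.load(n+"0.npy")
    m=(d>0)&(P[...,2]<.2)&(P[...,2]>-.03);Ps.append(P[m]);Cs.append(img[m])
    def circ(cx,cy,r,zmin,zmax,lab):
        q=P[m];q=q[(np.hypot(q[:,0]-cx,q[:,1]-cy)<r)&(q[:,2]>zmin)&(q[:,2]<zmax)]
        if len(q)<5: print(n,lab,'few');return
        (c,rad)=cv2.minEnclosingCircle(q[:,:2].astype(np.float32)*1000)
        print(n,lab,len(q),np.round(c,1),round(rad,1),'mean',(q.mean(0)*1000).round(1),'zmed',np.median(q[:,2])*1000)
    circ(.40,-.264,.04,.01,.03,'lb')
    circ(.463,-.064,.035,.008,.03,'sb')
    circ(.46,.073,.045,.026,.05,'gearhub')
    circ(.46,.073,.045,.012,.024,'geardisc')
    circ(.402,.224,.04,.075,.1,'shafttop')
    circ(.402,.224,.04,.04,.1,'shaft')
    circ(.40,-.15,.04,-.02,.1,'table')
P=np.vstack(Ps);C=np.vstack(Cs)
np.savez('all.npz',P=P,C=C)
o,z=top(P[None],C[None],P[None,:,2]*0+1,0.3,0.8,-0.5,0.6,1.5)
cv2.imwrite("pics/topall.png",cv2.dilate(o,np.ones((2,2))))
E
```

```text
0.1734 
[-0.02149064  0.07806933 -0.07747775] [0.0134113  0.16207522 0.07345477]
-1 0.162075217555282 0.1590311351428096 [-0.00353217  0.15424598 -0.04605291] 0.04360222201270543 -0.012478596839359701 0.011711762386343402
1 0.16049534909566437 0.15880046010510646 [-0.00358047  0.15422836  0.04271278] 0.04025723143828123 -0.012399598823000305 0.011567483213163698
scene lb 139 [ 399.3 -265.4] 28.2 mean [ 400.7 -261.9   15. ] zmed 15.321163433678509
scene sb 121 [462.2 -65. ] 20.9 mean [462.9 -64.1  12.5] zmed 13.123156469478591
scene gearhub 126 [462.3  72.7] 18.0 mean [464.6  74.8  32.3] zmed 33.11275054599011
scene geardisc 188 [463.8  72.5] 30.1 mean [469.4  80.7  18.5] zmed 19.102836219494545
scene shafttop 60 [401.4 224.8] 12.3 mean [401.9 226.3  80. ] zmed 80.45270043364872
scene shaft 229 [401.7 226.5] 14.7 mean [405.  228.6  61.9] zmed 60.10405983978018
scene table 328 [ 400. -150.] 40.0 mean [ 400.2 -149.9    1.7] zmed 1.6715482042543583
side lb 387 [ 397.5 -267.4] 26.9 mean [ 397.  -267.8   13.6] zmed 13.719166884341938
side sb 167 [460.3 -67.2] 21.6 mean [460.5 -67.6  11. ] zmed 10.911352385630234
side gearhub 129 [461.2  71.8] 18.6 mean [460.5  69.8  31.2] zmed 31.665680223060377
side geardisc 185 [460.4  69.8] 30.2 mean [455.5  64.8  17.7] zmed 17.621166962182855
side shafttop 44 [399.6 223.1] 11.7 mean [399.3 221.3  79.5] zmed 79.505451326711
side shaft 168 [399.7 220.9] 14.6 mean [397.5 217.6  61.7] zmed 59.548662139013
side table 904 [ 399.9 -150. ] 39.9 mean [ 399.5 -150.6   -0.4] zmed -0.4654015477777995
```

View pics/topall.png

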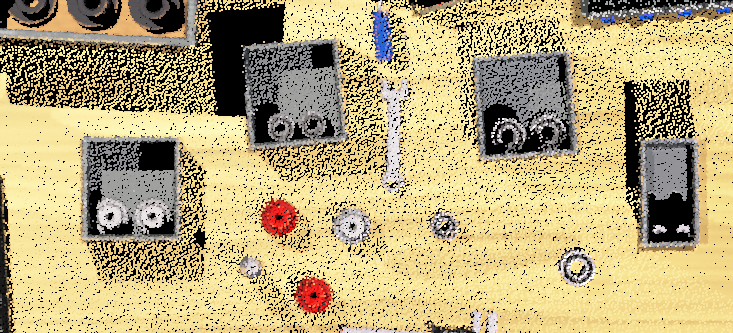

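```bash
python3 - <<'E'
from h import *
a=np.load('all.npz');P=a['P']
for n in["scene","side",'both']:
    if n!='both':
        P=np.load(n+"P.npy").reshape(-1,3);img=cv2.imread(f"pics/{n}0.png");d=np.load(n+"0.npy").ravel();P=P[d>0]
    else: P=a['P']
    for lab,(cx,cy),(z0,z1),(hx,hy) in [('gearbin',(.515,.41),(.048,.062),(.1,.1)),('small',(.658,.158),(.048,.062),(.1,.095)),('large',(.64,-.19),(.048,.062),(.1,.095)),('shaft',(.51,-.405),(.1,.116),(.1,.07))]:
        q=P[(abs(P[:,0]-cx)<hx)&(abs(P[:,1]-cy)<hy)&(P[:,2]>z0)&(P[:,2]<z1)]
        # drop isolated outliers: use 
        r=cv2.minAreaRect((q[:,:2]*1000).astype(np.float32))
        print(n,lab,len(q),np.round(r[0],1),np.round(r[1],1),round(r[2],1),'z',np.median(q[:,2]).round(4))
P=a['P'];C=a['C']
for lab,(cx,cy) in dict(l=(.62,-.20),s=(.625,.156)).items():
    o,z=top(P[None],C[None],P[None,:,2]*0+1,cx-.09,cx+.04,cy-.08,cy+.08,.8)
    cv2.imwrite(f"pics/bin_{lab}.png",cv2.resize(cv2.dilate(o,np.ones((2,2))),None,fx=2.5,fy=2.5,interpolation=0))
E
cd pics; python3 -c "
import cv2,numpy as np
a=cv2.imread('bin_l.png');b=cv2.imread('bin_s.png')
cv2.imwrite('bins.png',cv2.resize(np.vstack([a,b])[:, :],None,fx=.7,fy=.7))"
```

```text
scene gearbin 1316 [517.8 403.9] [148.  159.4] 89.8 z 0.0558
scene small 915 [660.2 159.4] [156.8 148.2] 5.5 z 0.0554
scene large 690 [ 642.5 -187.1] [158.6 151.4] 4.2 z 0.055
scene shaft 534 [ 511.5 -403.6] [163.8  91.3] 0.1 z 0.108
side gearbin 521 [517.8 402.5] [158.1 151.3] 0.6 z 0.0535
side small 547 [660.9 159. ] [160.4 149.5] 4.9 z 0.0534
side large 713 [ 641.7 -188.7] [160. 148.] 3.8 z 0.0535
side shaft 935 [ 511.4 -405. ] [164.4  86.3] 1.2 z 0.1084
both gearbin 1837 [517.5 402.5] [159.3 151.4] 0.4 z 0.0551
both small 1462 [660.9 159. ] [160.4 149.5] 4.9 z 0.0545
both large 1403 [ 641.7 -187.4] [160.2 151.4] 4.0 z 0.0539
both shaft 1469 [ 511.6 -403.5] [164.4  91.5] 0.6 z 0.1084Traceback (most recent call last):
  File "<string>", line 4, in <module>
    cv2.imwrite('bins.png',cv2.resize(np.vstack([a,b])[:, :],None,fx=.7,fy=.7))
                                      ~~~~~~~~~^^^^^^^
    return _nx.concatenate(arrs, 0, dtype=dtype, casting=casting)
           ~~~~~~~~~~~~~~~^^^^^^^^^^^^^^^^^^^^^^^^^^^^^^^^^^^^^^^
ValueError: all the input array dimensions except for the concatenation axis must match exactly, but along dimension 1, the array at index 0 has size 500 and the array at index 1 has size 498
```

```bash
cd pics; python3 -c "
import cv2,numpy as np
a=cv2.imread('bin_l.png')[:,:498];b=cv2.imread('bin_s.png')[:,:498]
h=min(len(a),len(b))
cv2.imwrite('bins.png',cv2.resize(np.hstack([a[:h],b[:h]]),None,fx=.8,fy=.8))"
cd ..; python3 - <<'E'
import numpy as np
P=np.load('all.npz')['P']
for cx,cy in((.61,-.19),(.625,.156)):
    q=P[(abs(P[:,0]-cx)<.04)&(abs(P[:,1]-cy)<.058)&(P[:,2]>.008)&(P[:,2]<.045)]
    print(np.histogram(q[:,2],bins=np.arange(.008,.045,.002)))
E
```

```text
(array([ 27,  32,  33,  69,  95, 111,  58,  16,  24,  27,  42,  86, 126,
        70,  20,  16,  16,  14]), array([0.008, 0.01 , 0.012, 0.014, 0.016, 0.018, 0.02 , 0.022, 0.024,
       0.026, 0.028, 0.03 , 0.032, 0.034, 0.036, 0.038, 0.04 , 0.042,
       0.044]))
(array([ 34,  40,  54,  98, 115,  47,  36,  48,  85, 128, 119,  44,  34,
        31,  35,  44,  35,  38]), array([0.008, 0.01 , 0.012, 0.014, 0.016, 0.018, 0.02 , 0.022, 0.024,
       0.026, 0.028, 0.03 , 0.032, 0.034, 0.036, 0.038, 0.04 , 0.042,
       0.044]))
```

View pics/bins.png

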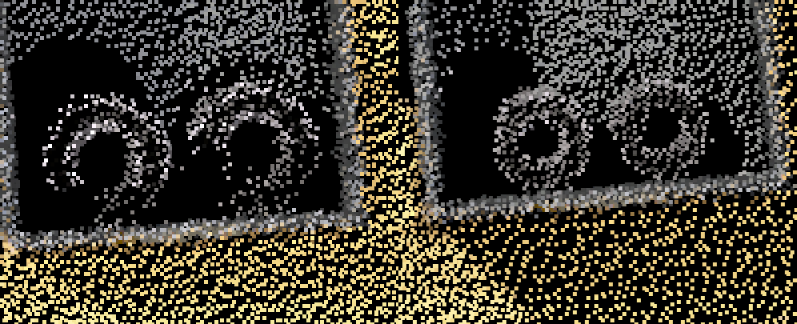

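```bash
cat >> h.py <<'E'
def plan(x,y,z,yaw):
    s=read_state();T=Twt(s)
    d=T[:3,:3].T@(np.array([x,y,z])-T[:3,3])*1000
    Rt=R.from_euler('xyz',[-90,0,yaw],degrees=True).as_matrix()
    r=R.from_matrix(T[:3,:3].T@Rt).as_rotvec(degrees=True)
    print('t',round(s['clock'],2),'pos',s['eef_pos'].round(4),'rot',s['tcp_rot'].round(1),'q1,q6',s['q'][[0,5]].round(0),'F',s['wrist_force'].round(1),'gap',round(s['finger_gap'],4))
    print('d',d.round(1),'r',r.round(1))
E
python3 -c "
from h import *
plan(.3984,-.2664,.30,4)"
```

```text
t 0.15 pos [0.214  0.5065 0.4038] rot [-90.1   0.  -22.9] q1,q6 [61. -6.] F [-0.2 -0.3 -0.3] gap 0.0854
d [ 470.7  104.8 -640. ] r [  0.1 -26.9  -0. ]
```

Emit:
apply_moves([
  {"dx": 471,"dy": 105,"dz": -640,"ry": -27},
  {"dx": 471,"dy": 105,"dz": -640,"ry": -27},
  {"dx": 471,"dy": 105,"dz": -640,"ry": -27},
  {"dx": 471,"dy": 105,"dz": -640,"ry": -27},
  {"dx": 471,"dy": 105,"dz": -640,"ry": -27},
  {"dx": 471,"dy": 105,"dz": -640,"ry": -27},
  {"dx": 471,"dy": 105,"dz": -640,"ry": -27},
  {"dx": 471,"dy": 105,"dz": -640,"ry": -27},
  {"dx": 471,"dy": 105,"dz": -640,"ry": -27},
  {"dx": 471,"dy": 105,"dz": -640,"ry": -27},
])

```text
validation failed for argument at $.mo...
```

```bash
python3 -c "
from h import *
plan(.3984,-.2664,.30,4)"
```

```text
t 0.15 pos [0.214  0.5065 0.4038] rot [-90.1   0.  -22.9] q1,q6 [61. -6.] F [-0.2 -0.3 -0.3] gap 0.0854
d [ 470.7  104.8 -640. ] r [  0.1 -26.9  -0. ]
```

Emit:
apply_moves([
  {"dx": 24,"dy": 5,"dz": -32,"rx": 0,"ry": -3,"rz": 0,"fingers": 0},
])

```text
clock: 0.23
eef_pos: [0.2232, 0.4712, 0.3982]
tcp_rot: [-89.9, 0.1, -19.6]
wrist_force: [1.1, -0.7, -0.1]
finger_gap: 0.0856
```

Emit:
apply_moves([
  {"dx": 450,"dy": 100,"dz": -600,"rx": 0,"ry": -24,"rz": 0,"fingers": 0},
  {"dx": 450,"dy": 100,"dz": -600,"rx": 0,"ry": -24,"rz": 0,"fingers": 0},
])

```text
clock: 0.4
eef_pos: [0.2468, 0.3915, 0.3882]
tcp_rot: [-90.1, 0.0, -5.8]
wrist_force: [1.3, -0.8, -0.8]
finger_gap: 0.0854
```

```bash
python3 -c "
from h import *
plan(.3984,-.2664,.30,4)"
```

```text
t 0.4 pos [0.2468 0.3915 0.3882] rot [-90.1   0.   -5.8] q1,q6 [ 51. -33.] F [ 1.3 -0.8 -0.8] gap 0.0854
d [ 217.6   89.1 -639. ] r [ 0.1 -9.8 -0. ]
```

Emit:
apply_moves([
  {"dx": 218,"dy": 89,"dz": -639,"rx": 0,"ry": -10,"rz": 0,"fingers": 0},
  {"dx": 218,"dy": 89,"dz": -639,"rx": 0,"ry": -10,"rz": 0,"fingers": 0},
  {"dx": 218,"dy": 89,"dz": -639,"rx": 0,"ry": -10,"rz": 0,"fingers": 0},
  {"dx": 218,"dy": 89,"dz": -639,"rx": 0,"ry": -10,"rz": 0,"fingers": 0},
  {"dx": 218,"dy": 89,"dz": -639,"rx": 0,"ry": -10,"rz": 0,"fingers": 0},
  {"dx": 218,"dy": 89,"dz": -639,"rx": 0,"ry": -10,"rz": 0,"fingers": 0},
  {"dx": 218,"dy": 89,"dz": -639,"rx": 0,"ry": -10,"rz": 0,"fingers": 0},
  {"dx": 218,"dy": 89,"dz": -639,"rx": 0,"ry": -10,"rz": 0,"fingers": 0},
  {"dx": 218,"dy": 89,"dz": -639,"rx": 0,"ry": -10,"rz": 0,"fingers": 0},
  {"dx": 218,"dy": 89,"dz": -639,"rx": 0,"ry": -10,"rz": 0,"fingers": 0},
])

```text
clock: 1.23
eef_pos: [0.3356, -0.0093, 0.3351]
tcp_rot: [-90.0, -0.1, 3.7]
wrist_force: [1.1, -0.1, -0.4]
finger_gap: 0.0855
```

```bash
python3 -c "
from h import *
plan(.3984,-.2664,.30,4)"
```

```text
t 1.23 pos [ 0.3356 -0.0093  0.3351] rot [-90.   -0.1   3.7] q1,q6 [ -11. -105.] F [ 1.1 -0.1 -0.4] gap 0.0855
d [  45.8   35.2 -260.7] r [ 0.  -0.3  0.1]
```

Emit:
apply_moves([
  {"dx": 46,"dy": 35,"dz": -261,"rx": 0,"ry": 0,"rz": 0,"fingers": 0},
  {"dx": 46,"dy": 35,"dz": -261,"rx": 0,"ry": 0,"rz": 0,"fingers": 0},
  {"dx": 46,"dy": 35,"dz": -261,"rx": 0,"ry": 0,"rz": 0,"fingers": 0},
  {"dx": 46,"dy": 35,"dz": -261,"rx": 0,"ry": 0,"rz": 0,"fingers": 0},
  {"dx": 46,"dy": 35,"dz": -261,"rx": 0,"ry": 0,"rz": 0,"fingers": 0},
  {"dx": 46,"dy": 35,"dz": -261,"rx": 0,"ry": 0,"rz": 0,"fingers": 0},
  {"dx": 46,"dy": 35,"dz": -261,"rx": 0,"ry": 0,"rz": 0,"fingers": 0},
  {"dx": 46,"dy": 35,"dz": -261,"rx": 0,"ry": 0,"rz": 0,"fingers": 0},
  {"dx": 46,"dy": 35,"dz": -261,"rx": 0,"ry": 0,"rz": 0,"fingers": 0},
])

```text
clock: 1.98
eef_pos: [0.3989, -0.2654, 0.2994]
tcp_rot: [-89.9, 0.1, 3.6]
wrist_force: [0.1, 0.5, -0.9]
finger_gap: 0.0852
```

```bash
cat >> h.py <<'E'
def wrist(tag):
    s=read_state();T=Twt(s)@get_calibration("wrist")['T_tool_cam']
    p,d=snapshot("wrist");cv2.imwrite(f"pics/{tag}.png",p)
    return p,d,cloud("wrist",d,T)
def circ(P,d,cx,cy,r,zmin,zmax,lab):
    q=P[(d>0)];q=q[(np.hypot(q[:,0]-cx,q[:,1]-cy)<r)&(q[:,2]>zmin)&(q[:,2]<zmax)]
    if len(q)<5: print(lab,'few',len(q));return
    (c,rad)=cv2.minEnclosingCircle(q[:,:2].astype(np.float32)*1000)
    print(lab,len(q),np.round(c,1),'rad',round(rad,1),'mean',(q.mean(0)*1000).round(1),'pct',(np.percentile(q[:,:2],[1,99],axis=0).mean(0)*1000).round(1))
E
python3 -c "
from h import *
p,d,P=wrist('w1')
circ(P,d,.3984,-.2664,.035,.008,.03,'lb')
circ(P,d,.3984,-.2664,.06,-.02,.008,'tbl')
plan(.3984,-.2664,.19,4)"
```

```text
lb 2882 [ 397.7 -268.2] rad 26.2 mean [ 396.7 -268.1   14.4] pct [ 397.2 -268.1]
tbl 14434 [ 398.4 -266.4] rad 60.0 mean [ 3.942e+02 -2.664e+02  2.000e-01] pct [ 398.  -266.5]
t 2.03 pos [ 0.3989 -0.2645  0.2998] rot [-89.9   0.1   3.7] q1,q6 [ -40. -134.] F [-0.   0.4 -0. ] gap 0.0855
d [ -0.5 109.8  -2. ] r [-0.1 -0.3 -0.1]
```

View pics/w1.png

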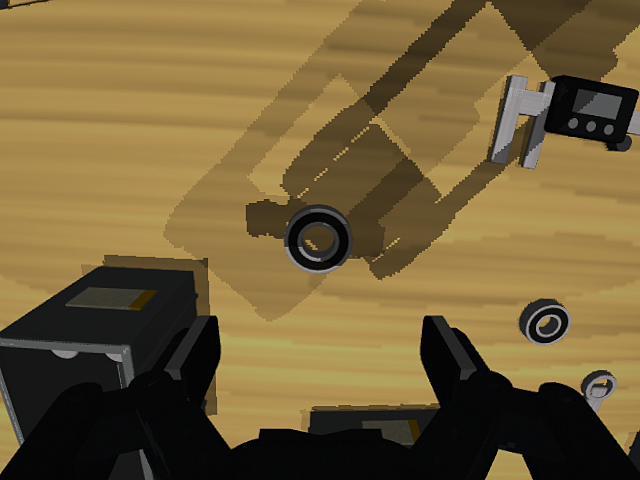

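Emit:
apply_moves([
  {"dx": -1,"dy": 127,"dz": -3,"rx": 0,"ry": 0,"rz": 0,"fingers": 0},
  {"dx": -1,"dy": 127,"dz": -3,"rx": 0,"ry": 0,"rz": 0,"fingers": 0},
  {"dx": -1,"dy": 127,"dz": -3,"rx": 0,"ry": 0,"rz": 0,"fingers": 0},
  {"dx": -1,"dy": 127,"dz": -3,"rx": 0,"ry": 0,"rz": 0,"fingers": 0},
  {"dx": -1,"dy": 127,"dz": -3,"rx": 0,"ry": 0,"rz": 0,"fingers": 0},
])

```text
clock: 2.45
eef_pos: [0.3973, -0.2657, 0.1715]
tcp_rot: [-89.7, 0.3, 3.8]
wrist_force: [0.6, 0.6, -0.1]
finger_gap: 0.0854
```

```bash
python3 -c "
from h import *
plan(.3978,-.268,.1725,4)"
```

```text
t 2.45 pos [ 0.3973 -0.2657  0.1715] rot [-89.7   0.3   3.8] q1,q6 [ -41. -134.] F [ 0.6  0.6 -0.1] gap 0.0854
d [ 0.4 -1.1 -2.3] r [-0.3 -0.2 -0.3]
```

Emit:
apply_moves([
  {"dx": 0,"dy": -1,"dz": -2,"rx": 0,"ry": 0,"rz": 0,"fingers": 0},
  {"dx": 0,"dy": -1,"dz": -2,"rx": 0,"ry": 0,"rz": 0,"fingers": 0.2},
  {"dx": 0,"dy": -1,"dz": -2,"rx": 0,"ry": 0,"rz": 0,"fingers": 0.6},
  {"dx": 0,"dy": -1,"dz": -2,"rx": 0,"ry": 0,"rz": 0,"fingers": 0.6},
  {"dx": 0,"dy": -1,"dz": -2,"rx": 0,"ry": 0,"rz": 0,"fingers": 0.6},
  {"dx": 0,"dy": -1,"dz": -2,"rx": 0,"ry": 0,"rz": 0,"fingers": 0.6},
  {"dx": 0,"dy": -1,"dz": -2,"rx": 0,"ry": 0,"rz": 0,"fingers": 0.6},
  {"dx": 0,"dy": -1,"dz": -2,"rx": 0,"ry": 0,"rz": 0,"fingers": 0.6},
], force=40)

```text
clock: 3.12
eef_pos: [0.3993, -0.2705, 0.1771]
tcp_rot: [-90.2, -0.2, 3.7]
wrist_force: [-1.0, 0.1, 6.8]
finger_gap: 0.0495
```

```bash
python3 -c "
from h import *
p,d,P=wrist('w2')
T=get_calibration('wrist')['T_tool_cam']
Q=cloud('wrist',d,T);q=Q[(d>0)&(abs(Q[...,0])<.011)&(abs(Q[...,2])<.045)&(abs(Q[...,2])>.024)&(Q[...,1]>.12)]
for s in(-1,1):
    k=q[q[:,2]*s>0]; print(s,len(k),np.percentile(k[:,1],[50,90,99,100]))
    
plan(.3978,-.268,.30,4)"
```

```text
-1 2717 [0.14935722 0.17710421 0.17792139 0.17854496]
1 1969 [0.15350313 0.17723314 0.17799105 0.17837716]
t 3.17 pos [ 0.3994 -0.2705  0.1771] rot [-90.2  -0.2   3.7] q1,q6 [ -41. -135.] F [-0.8  1.6  6. ] gap 0.0497
d [  -0.9 -122.9    2.2] r [ 0.2 -0.3  0.2]
```

View pics/w2.png

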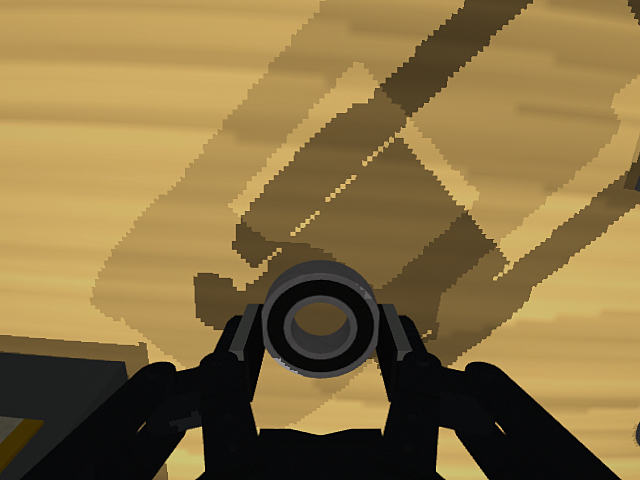

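Emit:
apply_moves([
  {"dx": -1,"dy": -20,"dz": 2,"rx": 0,"ry": 0,"rz": 0,"fingers": 0.6},
  {"dx": -1,"dy": -60,"dz": 2,"rx": 0,"ry": 0,"rz": 0,"fingers": 0.6},
  {"dx": -1,"dy": -60,"dz": 2,"rx": 0,"ry": 0,"rz": 0,"fingers": 0.6},
  {"dx": -1,"dy": -60,"dz": 2,"rx": 0,"ry": 0,"rz": 0,"fingers": 0.6},
])

```text
clock: 3.5
eef_pos: [0.3982, -0.2687, 0.238]
tcp_rot: [-90.3, -0.3, 3.7]
wrist_force: [-1.1, -0.5, -1.6]
finger_gap: 0.0494
```

```bash
cat >> h.py <<'E'
def held(tag,ymin=.13,ymax=.2,rad=.03):
    p,d,P=wrist(tag)
    Q=cloud('wrist',d,get_calibration('wrist')['T_tool_cam'])
    q=Q[(d>0)&(np.hypot(Q[...,0],Q[...,2])<rad)&(Q[...,1]>ymin)&(Q[...,1]<ymax)]
    return q,p
E
python3 -c "
from h import *
q,p=held('w3')
print(len(q),np.histogram(q[:,1],bins=np.arange(.13,.2,.004)))
k=q[(q[:,1]<np.percentile(q[:,1],70))]
A=np.c_[k[:,0],k[:,2],np.ones(len(k))];print(np.linalg.lstsq(A,k[:,1],rcond=None)[0])
plan(.3978,-.268,.30,4)"
```

```text
12840 (array([ 774,  387,  348,  328,  294,  266,  267, 2048, 6518,  660,  614,
        336,    0,    0,    0,    0,    0]), array([0.13 , 0.134, 0.138, 0.142, 0.146, 0.15 , 0.154, 0.158, 0.162,
       0.166, 0.17 , 0.174, 0.178, 0.182, 0.186, 0.19 , 0.194, 0.198]))
[-0.00408528 -0.04164589  0.15599283]
t 3.55 pos [ 0.3975 -0.2681  0.2359] rot [-90.1  -0.1   3.7] q1,q6 [ -41. -135.] F [ 0.4  0.4 -0.9] gap 0.0493
d [  0.4 -64.1  -0. ] r [ 0.1 -0.3  0.1]
```

View pics/w3.png

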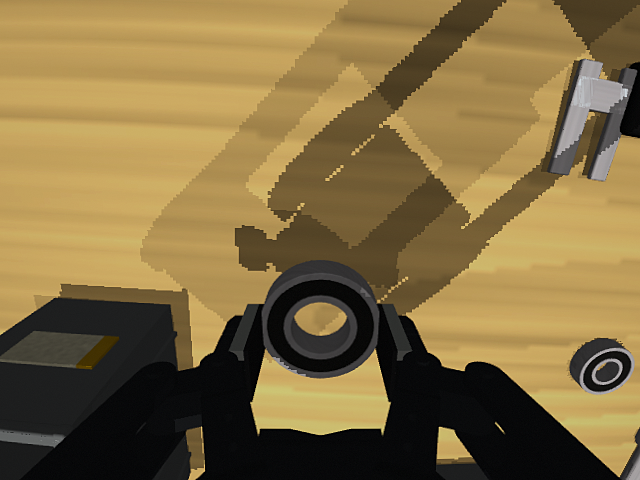

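```bash
python3 -c "
from h import *
import math
Xb=(641.8,-187.6);a=math.radians(4.2)
print('lb tgt',Xb[0]+29*math.cos(a),Xb[1]+29*math.sin(a))
q,p=held('w4',rad=.022)
k=q[(q[:,1]>.158)&(q[:,1]<.168)];print(np.median(k[:,1]),len(k))
k=k[abs(k[:,1]-np.median(k[:,1]))<.003]
A=np.c_[k[:,0],k[:,2],np.ones(len(k))];print(np.linalg.lstsq(A,k[:,1],rcond=None)[0], (k.min(0)+k.max(0))/2)
plan(.670,-.185,.26,4.2)"
```

```text
lb tgt 670.7221198395092 -185.47609228329867
0.16266109680276739 5407
[ 0.00586823 -0.00358077  0.16264295] [9.79022608e-06 1.62929757e-01 3.24008824e-05]
t 3.6 pos [ 0.3971 -0.2678  0.2344] rot [-90.   -0.    3.7] q1,q6 [ -41. -135.] F [ 0.3  0.6 -1.5] gap 0.0492
d [277.8 -25.6  64.8] r [-0.  -0.5  0. ]
```

Emit:
apply_moves([
  {"dx": 278,"dy": -26,"dz": 65,"rx": 0,"ry": 0,"rz": 0,"fingers": 0.6},
  {"dx": 278,"dy": -26,"dz": 65,"rx": 0,"ry": 0,"rz": 0,"fingers": 0.6},
  {"dx": 278,"dy": -26,"dz": 65,"rx": 0,"ry": 0,"rz": 0,"fingers": 0.6},
  {"dx": 278,"dy": -26,"dz": 65,"rx": 0,"ry": 0,"rz": 0,"fingers": 0.6},
  {"dx": 278,"dy": -26,"dz": 65,"rx": 0,"ry": 0,"rz": 0,"fingers": 0.6},
  {"dx": 278,"dy": -26,"dz": 65,"rx": 0,"ry": 0,"rz": 0,"fingers": 0.6},
  {"dx": 278,"dy": -26,"dz": 65,"rx": 0,"ry": 0,"rz": 0,"fingers": 0.6},
  {"dx": 278,"dy": -26,"dz": 65,"rx": 0,"ry": 0,"rz": 0,"fingers": 0.6},
  {"dx": 278,"dy": -26,"dz": 65,"rx": 0,"ry": 0,"rz": 0,"fingers": 0.6},
  {"dx": 278,"dy": -26,"dz": 65,"rx": 0,"ry": 0,"rz": 0,"fingers": 0.6},
])

```text
clock: 4.43
eef_pos: [0.6699, -0.1848, 0.2577]
tcp_rot: [-89.9, 0.3, 3.8]
wrist_force: [-0.4, -0.1, -2.0]
finger_gap: 0.049
```

```bash
python3 -c "
from h import *
p,d,P=wrist('w5')
plan(.670,-.185,.19,4.2)"
```

```text
t 4.48 pos [ 0.6695 -0.1852  0.2584] rot [-89.9   0.2   3.7] q1,q6 [ -20. -114.] F [-0.1 -0.1 -0.9] gap 0.0491
d [ 0.8 68.4  0.1] r [-0.1 -0.5 -0.2]
```

View pics/w5.png

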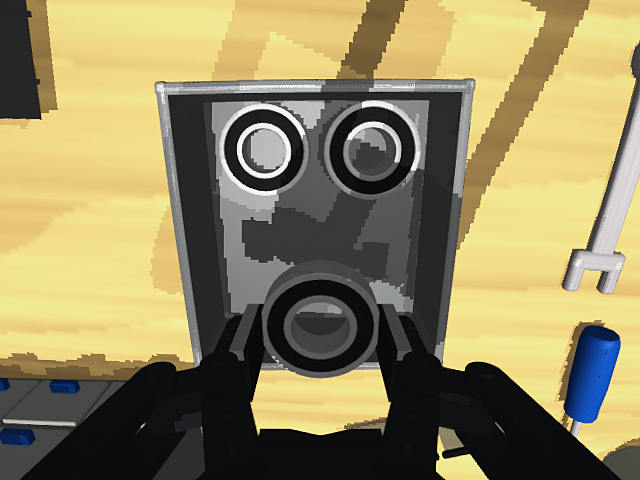

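Emit:
apply_moves([
  {"dx": 1,"dy": 35,"dz": 0,"rx": 0,"ry": 0,"rz": 0,"fingers": 0.6},
  {"dx": 1,"dy": 65,"dz": 0,"rx": 0,"ry": 0,"rz": 0,"fingers": 0.6},
  {"dx": 1,"dy": 72,"dz": 0,"rx": 0,"ry": 0,"rz": 0,"fingers": 0.6},
  {"dx": 1,"dy": 72,"dz": 0,"rx": 0,"ry": 0,"rz": 0,"fingers": 0.6},
  {"dx": 1,"dy": 72,"dz": 0,"rx": 0,"ry": 0,"rz": 0,"fingers": 0.6},
  {"dx": 1,"dy": 72,"dz": 0,"rx": 0,"ry": 0,"rz": 0,"fingers": 0.6},
])

```text
clock: 4.98
eef_pos: [0.6719, -0.1855, 0.1911]
tcp_rot: [-90.1, -0.2, 3.7]
wrist_force: [-1.3, -0.5, -0.9]
finger_gap: 0.0495
```

```bash
python3 -c "
from h import *
plan(.670,-.185,.181,4.2)"
```

```text
t 4.98 pos [ 0.6719 -0.1855  0.1911] rot [-90.1  -0.2   3.7] q1,q6 [ -20. -114.] F [-1.3 -0.5 -0.9] gap 0.0495
d [-1.9 10.1  0.7] r [ 0.1 -0.5  0.2]
```

Emit:
apply_moves([
  {"dx": 0,"dy": 1,"dz": 0,"rx": 0,"ry": 0,"rz": 0,"fingers": 0.6},
  {"dx": 0,"dy": 2,"dz": 0,"rx": 0,"ry": 0,"rz": 0,"fingers": 0.6},
  {"dx": 0,"dy": 3,"dz": 0,"rx": 0,"ry": 0,"rz": 0,"fingers": 0.6},
  {"dx": 0,"dy": 3,"dz": 0,"rx": 0,"ry": 0,"rz": 0,"fingers": 0.6},
  {"dx": 0,"dy": 3,"dz": 0,"rx": 0,"ry": 0,"rz": 0,"fingers": 0.6},
])

```text
clock: 5.4
eef_pos: [0.6715, -0.1848, 0.1855]
tcp_rot: [-90.0, -0.0, 3.7]
wrist_force: [0.2, 0.0, -1.2]
finger_gap: 0.0492
```

```bash
python3 -c "
from h import *
plan(.670,-.185,.181,4.2)"
```

```text
t 5.4 pos [ 0.6715 -0.1848  0.1855] rot [-90.   -0.    3.7] q1,q6 [ -20. -114.] F [ 0.2  0.  -1.2] gap 0.0492
d [-1.5  4.5 -0.1] r [ 0.  -0.5  0. ]
```

Emit:
apply_moves([
  {"dx": -1,"dy": 1,"dz": 0,"rx": 0,"ry": 0,"rz": 0,"fingers": 0.6},
  {"dx": -1,"dy": 2,"dz": 0,"rx": 0,"ry": 0,"rz": 0,"fingers": 0.6},
  {"dx": -1,"dy": 3,"dz": 0,"rx": 0,"ry": 0,"rz": 0,"fingers": 0.6},
  {"dx": -1,"dy": 4,"dz": 0,"rx": 0,"ry": 0,"rz": 0,"fingers": 0.6},
  {"dx": -1,"dy": 4,"dz": 0,"rx": 0,"ry": 0,"rz": 0,"fingers": 0.6},
  {"dx": -1,"dy": 4,"dz": 0,"rx": 0,"ry": 0,"rz": 0,"fingers": 0.6},
])

```text
clock: 5.9
eef_pos: [0.6704, -0.1849, 0.1811]
tcp_rot: [-90.0, 0.0, 3.7]
wrist_force: [-0.4, 0.1, -2.3]
finger_gap: 0.0495
```

```bash
python3 -c "
from h import *
plan(.670,-.185,.181,4.2)"
```

```text
t 5.9 pos [ 0.6704 -0.1849  0.1811] rot [-90.    0.    3.7] q1,q6 [ -20. -114.] F [-0.4  0.1 -2.3] gap 0.0495
d [-0.4  0.1 -0.1] r [-0.  -0.5 -0. ]
```

Emit:
apply_moves([
  {"dx": 0,"dy": 1,"dz": 0,"rx": 0,"ry": 0,"rz": 0,"fingers": 0.6},
  {"dx": 0,"dy": 1.5,"dz": 0,"rx": 0,"ry": 0,"rz": 0,"fingers": 0.6},
  {"dx": 0,"dy": 1.5,"dz": 0,"rx": 0,"ry": 0,"rz": 0,"fingers": 0.6},
  {"dx": 0,"dy": 1.5,"dz": 0,"rx": 0,"ry": 0,"rz": 0,"fingers": 0.6},
])

```text
clock: 6.23
eef_pos: [0.6706, -0.1849, 0.1802]
tcp_rot: [-90.0, -0.0, 3.7]
wrist_force: [-1.4, 0.5, 0.9]
finger_gap: 0.0489
```

Emit:
apply_moves([
  {"dx": 0,"dy": 1,"dz": 0,"rx": 0,"ry": 0,"rz": 0,"fingers": 0.6},
  {"dx": 0,"dy": 1,"dz": 0,"rx": 0,"ry": 0,"rz": 0,"fingers": 0.6},
  {"dx": 0,"dy": 1,"dz": 0,"rx": 0,"ry": 0,"rz": 0,"fingers": 0.6},
])

```text
clock: 6.48
eef_pos: [0.6705, -0.1849, 0.1802]
tcp_rot: [-90.0, -0.0, 3.7]
wrist_force: [-2.2, 0.5, 6.0]
finger_gap: 0.0493
```

Emit:
apply_moves([
  {"dx": 0,"dy": 0,"dz": 0,"rx": 0,"ry": 0,"rz": 0,"fingers": 0.38},
  {"dx": 0,"dy": 0,"dz": 0,"rx": 0,"ry": 0,"rz": 0,"fingers": 0.3},
  {"dx": 0,"dy": 0,"dz": 0,"rx": 0,"ry": 0,"rz": 0,"fingers": 0.2},
  {"dx": 0,"dy": 0,"dz": 0,"rx": 0,"ry": 0,"rz": 0,"fingers": 0.2},
  {"dx": 0,"dy": 0,"dz": 0,"rx": 0,"ry": 0,"rz": 0,"fingers": 0.2},
  {"dx": 0,"dy": -30,"dz": 0,"rx": 0,"ry": 0,"rz": 0,"fingers": 0.2},
  {"dx": 0,"dy": -70,"dz": 0,"rx": 0,"ry": 0,"rz": 0,"fingers": 0.2},
  {"dx": 0,"dy": -100,"dz": 0,"rx": 0,"ry": 0,"rz": 0,"fingers": 0.2},
  {"dx": 0,"dy": -100,"dz": 0,"rx": 0,"ry": 0,"rz": 0,"fingers": 0.2},
])

```text
clock: 7.23
eef_pos: [0.6722, -0.1855, 0.2888]
tcp_rot: [-90.4, -0.9, 3.7]
wrist_force: [0.7, -0.7, 1.6]
finger_gap: 0.0678
```

```bash
python3 -c "
from h import *
p,d,P=wrist('w6')
circ(P,d,.670,-.185,.032,.01,.03,'lb')
plan(.461,-.066,.28,4)"
```

```text
lb 3295 [ 669. -187.] rad 26.3 mean [ 667.6 -186.7   17.3] pct [ 668.2 -186.6]
t 7.28 pos [ 0.6717 -0.1854  0.2853] rot [-90.3  -0.6   3.7] q1,q6 [ -20. -114.] F [ 0.4  0.2 -0.3] gap 0.0687
d [-202.5    2.5  132.9] r [ 0.3 -0.3  0.6]
```

View pics/w6.png

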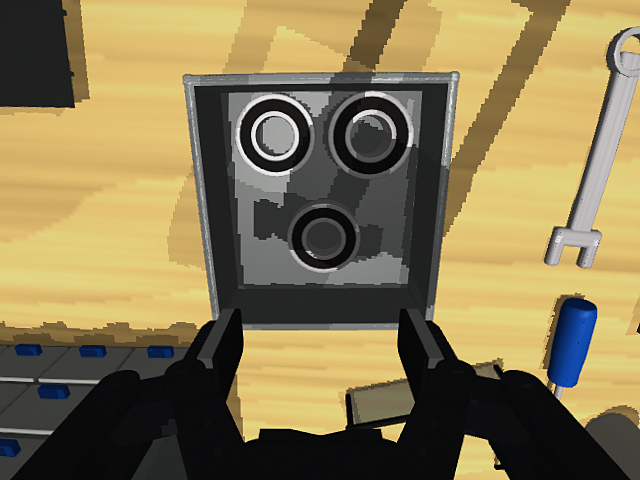

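Emit:
apply_moves([
  {"dx": -202,"dy": 3,"dz": 133,"rx": 0,"ry": 0,"rz": 0,"fingers": 0.2},
  {"dx": -202,"dy": 3,"dz": 133,"rx": 0,"ry": 0,"rz": 0,"fingers": 0.2},
  {"dx": -202,"dy": 3,"dz": 133,"rx": 0,"ry": 0,"rz": 0,"fingers": 0.2},
  {"dx": -202,"dy": 3,"dz": 133,"rx": 0,"ry": 0,"rz": 0,"fingers": 0.2},
  {"dx": -202,"dy": 3,"dz": 133,"rx": 0,"ry": 0,"rz": 0,"fingers": 0.2},
  {"dx": -202,"dy": 3,"dz": 133,"rx": 0,"ry": 0,"rz": 0,"fingers": 0.2},
  {"dx": -202,"dy": 3,"dz": 133,"rx": 0,"ry": 0,"rz": 0,"fingers": 0.2},
  {"dx": -202,"dy": 3,"dz": 133,"rx": 0,"ry": 0,"rz": 0,"fingers": 0.2},
])

```text
clock: 7.95
eef_pos: [0.4584, -0.0644, 0.2743]
tcp_rot: [-90.0, 0.1, 3.8]
wrist_force: [0.7, -0.5, -0.0]
finger_gap: 0.0685
```

```bash
python3 -c "
from h import *
p,d,P=wrist('w7')
circ(P,d,.461,-.066,.03,.007,.03,'sb')
Q=cloud('wrist',d,get_calibration('wrist')['T_tool_cam'])
q=Q[(d>0)&(abs(Q[...,0])<.012)&(abs(Q[...,2])<.05)&(Q[...,1]<.2)&(Q[...,1]>.1)];print('tip',np.percentile(q[:,1],[95,99,99.8]))
plan(.4608,-.0665,.176,5)"
```

```text
sb 2093 [461.  -68.3] rad 20.2 mean [460.  -68.1  11.5] pct [460.5 -68. ]
tip [0.15974065 0.16411458 0.16596279]
t 8.0 pos [ 0.4598 -0.0651  0.2751] rot [-90.    0.    3.8] q1,q6 [ -15. -109.] F [ 0.5 -0.7  1. ] gap 0.0684
d [ 0.9 99.1 -1.4] r [-0.  -1.2 -0. ]
```

View pics/w7.png

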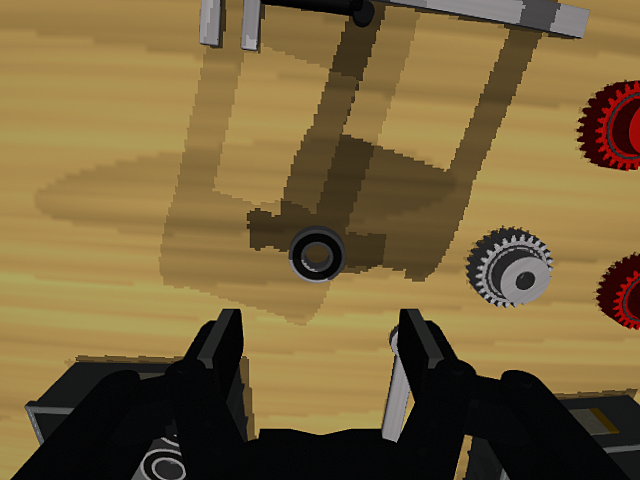

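Emit:
apply_moves([
  {"dx": 1,"dy": 98,"dz": -2.5,"rx": 0,"ry": -1,"rz": 0,"fingers": 0.2},
  {"dx": 1,"dy": 98,"dz": -2.5,"rx": 0,"ry": -1,"rz": 0,"fingers": 0.2},
  {"dx": 1,"dy": 98,"dz": -2.5,"rx": 0,"ry": -1,"rz": 0,"fingers": 0.2},
  {"dx": 1,"dy": 98,"dz": -2.5,"rx": 0,"ry": -1,"rz": 0,"fingers": 0.2},
  {"dx": 1,"dy": 98,"dz": -2.5,"rx": 0,"ry": -1,"rz": 0,"fingers": 0.2},
  {"dx": 1,"dy": 98,"dz": -2.5,"rx": 0,"ry": -1,"rz": 0,"fingers": 0.2},
])

```text
clock: 8.5
eef_pos: [0.4631, -0.0685, 0.1793]
tcp_rot: [-90.1, -0.2, 4.7]
wrist_force: [0.8, -0.2, 0.7]
finger_gap: 0.0683
```

```bash
python3 -c "
from h import *
plan(.461,-.0675,.174,5)"
```

```text
t 8.5 pos [ 0.4631 -0.0685  0.1793] rot [-90.1  -0.2   4.7] q1,q6 [ -15. -110.] F [ 0.8 -0.2  0.7] gap 0.0683
d [-2.   5.3  1.2] r [ 0.1 -0.3  0.2]
```

Settle while correcting, then close.

Emit:
apply_moves([
  {"dx": -1,"dy": 3,"dz": 0.5,"rx": 0,"ry": 0,"rz": 0,"fingers": 0.2},
  {"dx": -1,"dy": 3,"dz": 0.5,"rx": 0,"ry": 0,"rz": 0,"fingers": 0.2},
  {"dx": -1,"dy": 3,"dz": 0.5,"rx": 0,"ry": 0,"rz": 0,"fingers": 0.2},
  {"dx": -1,"dy": 3,"dz": 0.5,"rx": 0,"ry": 0,"rz": 0,"fingers": 0.2},
])

```text
clock: 8.83
eef_pos: [0.4607, -0.0674, 0.1757]
tcp_rot: [-90.0, -0.1, 4.7]
wrist_force: [0.2, 0.5, -0.3]
finger_gap: 0.0684
```

```bash
python3 -c "
from h import *
plan(.461,-.0675,.174,5)"
```

```text
t 8.83 pos [ 0.4607 -0.0674  0.1757] rot [-90.   -0.1   4.7] q1,q6 [ -15. -110.] F [ 0.2  0.5 -0.3] gap 0.0684
d [ 0.3  1.7 -0.1] r [ 0.  -0.3  0.1]
```

Emit:
apply_moves([
  {"dx": 0,"dy": 1,"dz": 0,"rx": 0,"ry": 0,"rz": 0,"fingers": 0.35},
  {"dx": 0,"dy": 1,"dz": 0,"rx": 0,"ry": 0,"rz": 0,"fingers": 0.7},
  {"dx": 0,"dy": 1,"dz": 0,"rx": 0,"ry": 0,"rz": 0,"fingers": 0.7},
  {"dx": 0,"dy": 1,"dz": 0,"rx": 0,"ry": 0,"rz": 0,"fingers": 0.7},
  {"dx": 0,"dy": 1,"dz": 0,"rx": 0,"ry": 0,"rz": 0,"fingers": 0.7},
  {"dx": 0,"dy": 1,"dz": 0,"rx": 0,"ry": 0,"rz": 0,"fingers": 0.7},
  {"dx": 0,"dy": 1,"dz": 0,"rx": 0,"ry": 0,"rz": 0,"fingers": 0.7},
], force=40)

```text
clock: 9.42
eef_pos: [0.4606, -0.0675, 0.1742]
tcp_rot: [-90.0, -0.0, 4.7]
wrist_force: [-0.7, -0.3, 3.2]
finger_gap: 0.0374
```

Emit:
apply_moves([
  {"dx": 0,"dy": -20,"dz": 0,"rx": 0,"ry": 0,"rz": 0,"fingers": 0.7},
  {"dx": 0,"dy": -60,"dz": 0,"rx": 0,"ry": 0,"rz": 0,"fingers": 0.7},
  {"dx": 0,"dy": -90,"dz": 0,"rx": 0,"ry": 0,"rz": 0,"fingers": 0.7},
  {"dx": 0,"dy": -90,"dz": 0,"rx": 0,"ry": 0,"rz": 0,"fingers": 0.7},
  {"dx": 0,"dy": -90,"dz": 0,"rx": 0,"ry": 0,"rz": 0,"fingers": 0.7},
])

```text
clock: 9.83
eef_pos: [0.4609, -0.0676, 0.2656]
tcp_rot: [-90.1, -0.2, 4.7]
wrist_force: [0.1, 0.1, -1.2]
finger_gap: 0.0371
```

```bash
cat >> h.py <<'E'
def face(tag,rad,y0=.155,y1=.172):
    q,p=held(tag,rad=rad)
    k=q[(q[:,1]>y0)&(q[:,1]<y1)];m=np.median(k[:,1])
    k=k[abs(k[:,1]-m)<.003]
    A=np.c_[k[:,0],k[:,2],np.ones(len(k))];print('face',m,len(k),np.linalg.lstsq(A,k[:,1],rcond=None)[0], (k.min(0)+k.max(0))/2)
E
python3 -c "
from h import *
import math
face('w8',.018)
a=math.radians(5.1);print(660.6+24*math.cos(a),159.2+24*math.sin(a))
plan(.6845,.1613,.27,5)"
```

```text
face 0.1627726583253148 3906 [ 0.00771724 -0.00728803  0.16272149] [-4.73812660e-05  1.62768137e-01 -2.62975148e-04]
684.5049855698585 161.33346312479458
t 9.88 pos [ 0.4602 -0.0674  0.2636] rot [-90.   -0.    4.7] q1,q6 [ -15. -110.] F [-0.5  1.2 -1.1] gap 0.0375
d [242.5  -6.4 209.3] r [-0.  -0.3  0. ]
```

View pics/w8.png

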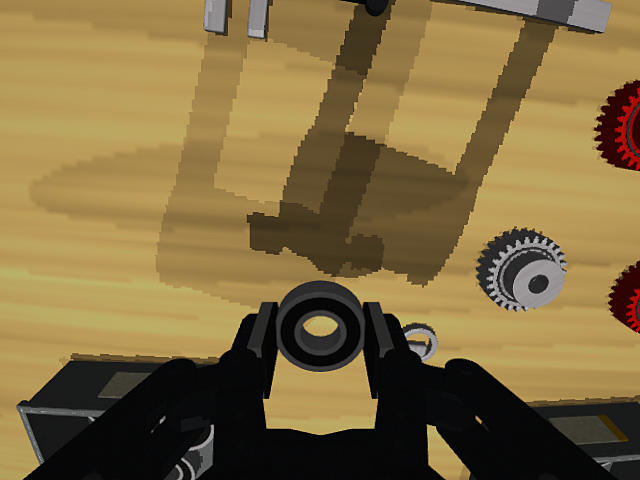

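Emit:
apply_moves([
  {"dx": 243,"dy": -6,"dz": 209,"rx": 0,"ry": 0,"rz": 0,"fingers": 0.7},
  {"dx": 243,"dy": -6,"dz": 209,"rx": 0,"ry": 0,"rz": 0,"fingers": 0.7},
  {"dx": 243,"dy": -6,"dz": 209,"rx": 0,"ry": 0,"rz": 0,"fingers": 0.7},
  {"dx": 243,"dy": -6,"dz": 209,"rx": 0,"ry": 0,"rz": 0,"fingers": 0.7},
  {"dx": 243,"dy": -6,"dz": 209,"rx": 0,"ry": 0,"rz": 0,"fingers": 0.7},
  {"dx": 243,"dy": -6,"dz": 209,"rx": 0,"ry": 0,"rz": 0,"fingers": 0.7},
  {"dx": 243,"dy": -6,"dz": 209,"rx": 0,"ry": 0,"rz": 0,"fingers": 0.7},
  {"dx": 243,"dy": -6,"dz": 209,"rx": 0,"ry": 0,"rz": 0,"fingers": 0.7},
  {"dx": 243,"dy": -6,"dz": 209,"rx": 0,"ry": 0,"rz": 0,"fingers": 0.7},
  {"dx": 243,"dy": -6,"dz": 209,"rx": 0,"ry": 0,"rz": 0,"fingers": 0.7},
])

```text
clock: 10.72
eef_pos: [0.6852, 0.1622, 0.2653]
tcp_rot: [-90.0, 0.4, 4.9]
wrist_force: [0.1, -0.8, -0.0]
finger_gap: 0.0376
```

```bash
python3 -c "
from h import *
p,d,P=wrist('w9')
plan(.6845,.1613,.19,5)"
```

```text
t 10.77 pos [0.6847 0.1611 0.2661] rot [-90.1   0.4   4.8] q1,q6 [  9. -86.] F [ 0.3 -0.2 -0.3] gap 0.0378
d [ 0.3 76.1  0.3] r [ 0.1 -0.2 -0.4]
```

View pics/w9.png

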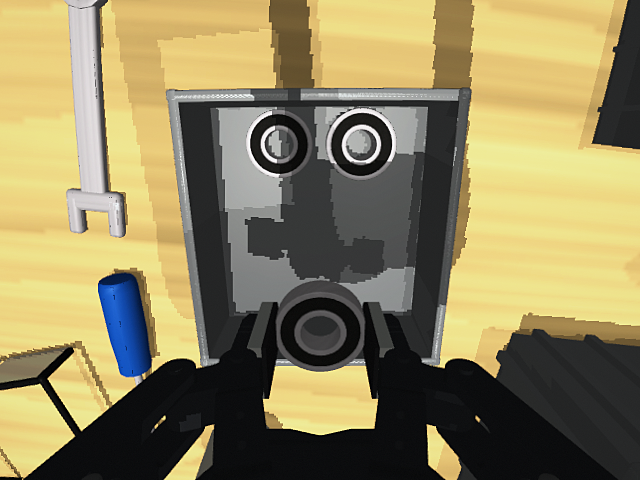

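Emit:
apply_moves([
  {"dx": 0,"dy": 35,"dz": 0,"rx": 0,"ry": 0,"rz": 0,"fingers": 0.7},
  {"dx": 0,"dy": 65,"dz": 0,"rx": 0,"ry": 0,"rz": 0,"fingers": 0.7},
  {"dx": 0,"dy": 78,"dz": 0,"rx": 0,"ry": 0,"rz": 0,"fingers": 0.7},
  {"dx": 0,"dy": 82,"dz": 0,"rx": 0,"ry": 0,"rz": 0,"fingers": 0.7},
  {"dx": 0,"dy": 82,"dz": 0,"rx": 0,"ry": 0,"rz": 0,"fingers": 0.7},
  {"dx": 0,"dy": 82,"dz": 0,"rx": 0,"ry": 0,"rz": 0,"fingers": 0.7},
  {"dx": 0,"dy": 82,"dz": 0,"rx": 0,"ry": 0,"rz": 0,"fingers": 0.7},
  {"dx": 0,"dy": 82,"dz": 0,"rx": 0,"ry": 0,"rz": 0,"fingers": 0.7},
])

```text
clock: 11.43
eef_pos: [0.686, 0.161, 0.1907]
tcp_rot: [-90.0, -0.3, 4.7]
wrist_force: [0.5, -0.0, -0.8]
finger_gap: 0.0377
```

```bash
python3 -c "
from h import *
plan(.6845,.1613,.178,5)"
```

```text
t 11.43 pos [0.686  0.161  0.1907] rot [-90.   -0.3   4.7] q1,q6 [  9. -86.] F [ 0.5 -0.  -0.8] gap 0.0377
d [-1.5 12.7  0.5] r [-0.  -0.3  0.3]
```

Emit:
apply_moves([
  {"dx": -1,"dy": 4,"dz": 0,"rx": 0,"ry": 0,"rz": 0,"fingers": 0.7},
  {"dx": -1,"dy": 7,"dz": 0,"rx": 0,"ry": 0,"rz": 0,"fingers": 0.7},
  {"dx": -1,"dy": 9,"dz": 0,"rx": 0,"ry": 0,"rz": 0,"fingers": 0.7},
  {"dx": -1,"dy": 9,"dz": 0,"rx": 0,"ry": 0,"rz": 0,"fingers": 0.7},
  {"dx": -1,"dy": 9,"dz": 0,"rx": 0,"ry": 0,"rz": 0,"fingers": 0.7},
  {"dx": -1,"dy": 9,"dz": 0,"rx": 0,"ry": 0,"rz": 0,"fingers": 0.7},
])

```text
clock: 11.93
eef_pos: [0.6842, 0.1609, 0.1787]
tcp_rot: [-90.0, 0.0, 4.7]
wrist_force: [-0.3, -0.8, -0.7]
finger_gap: 0.0374
```

Emit:
apply_moves([
  {"dx": 0,"dy": 1,"dz": 0,"rx": 0,"ry": 0,"rz": 0,"fingers": 0.7},
  {"dx": 0,"dy": 1.5,"dz": 0,"rx": 0,"ry": 0,"rz": 0,"fingers": 0.7},
  {"dx": 0,"dy": 1.5,"dz": 0,"rx": 0,"ry": 0,"rz": 0,"fingers": 0.7},
  {"dx": 0,"dy": 1.5,"dz": 0,"rx": 0,"ry": 0,"rz": 0,"fingers": 0.7},
])

```text
clock: 12.27
eef_pos: [0.6843, 0.1609, 0.1774]
tcp_rot: [-90.0, -0.0, 4.7]
wrist_force: [0.2, 0.1, -0.5]
finger_gap: 0.0377
```

Emit:
apply_moves([
  {"dx": 0,"dy": 1,"dz": 0,"rx": 0,"ry": 0,"rz": 0,"fingers": 0.7},
  {"dx": 0,"dy": 1,"dz": 0,"rx": 0,"ry": 0,"rz": 0,"fingers": 0.7},
  {"dx": 0,"dy": 1,"dz": 0,"rx": 0,"ry": 0,"rz": 0,"fingers": 0.7},
])

```text
clock: 12.52
eef_pos: [0.6843, 0.1609, 0.1773]
tcp_rot: [-90.0, -0.0, 4.7]
wrist_force: [-2.9, -0.8, 4.3]
finger_gap: 0.0377
```

Emit:
apply_moves([
  {"dx": 0,"dy": 0,"dz": 0,"rx": 0,"ry": 0,"rz": 0,"fingers": 0.5},
  {"dx": 0,"dy": 0,"dz": 0,"rx": 0,"ry": 0,"rz": 0,"fingers": 0.4},
  {"dx": 0,"dy": 0,"dz": 0,"rx": 0,"ry": 0,"rz": 0,"fingers": 0.3},
  {"dx": 0,"dy": 0,"dz": 0,"rx": 0,"ry": 0,"rz": 0,"fingers": 0.3},
  {"dx": 0,"dy": 0,"dz": 0,"rx": 0,"ry": 0,"rz": 0,"fingers": 0.3},
  {"dx": 0,"dy": -30,"dz": 0,"rx": 0,"ry": 0,"rz": 0,"fingers": 0.3},
  {"dx": 0,"dy": -70,"dz": 0,"rx": 0,"ry": 0,"rz": 0,"fingers": 0.3},
  {"dx": 0,"dy": -110,"dz": 0,"rx": 0,"ry": 0,"rz": 0,"fingers": 0.3},
  {"dx": 0,"dy": -110,"dz": 0,"rx": 0,"ry": 0,"rz": 0,"fingers": 0.3},
])

```text
clock: 13.27
eef_pos: [0.6862, 0.1612, 0.2982]
tcp_rot: [-89.9, -1.1, 4.7]
wrist_force: [1.5, 0.3, 2.4]
finger_gap: 0.0596
```

```bash
python3 -c "
from h import *
p,d,P=wrist('w10')
circ(P,d,.6845,.161,.026,.009,.03,'sb')
plan(.4615,.0715,.30,0.5)"
```

```text
sb 1877 [685.1 159.4] rad 20.2 mean [684.2 159.3  14.5] pct [684.4 159.4]
t 13.32 pos [0.6857 0.1611 0.2946] rot [-89.9  -0.8   4.7] q1,q6 [  9. -86.] F [-0.9  0.3  0.5] gap 0.0597
d [-230.7   -8.9  -70.8] r [-0.1  4.2  0.8]
```

View pics/w10.png

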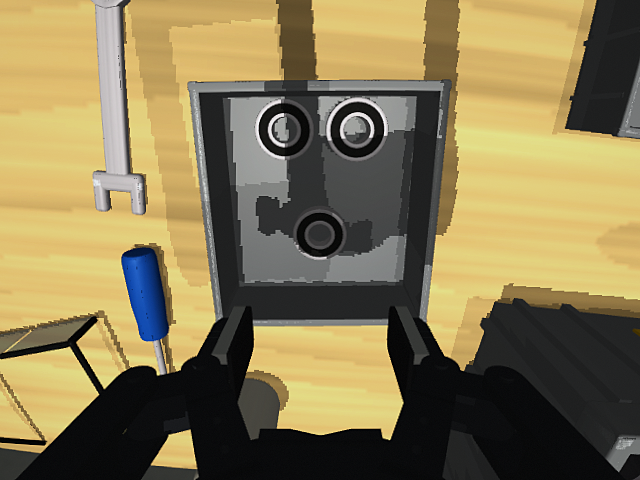

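Small bearing lies flat at the bin floor (ring at pixel 320,233). On to the gear.

Emit:
apply_moves([
  {"dx": -231,"dy": -9,"dz": -71,"rx": 0,"ry": 4,"rz": 0,"fingers": 0.3},
  {"dx": -231,"dy": -9,"dz": -71,"rx": 0,"ry": 4,"rz": 0,"fingers": 0.3},
  {"dx": -231,"dy": -9,"dz": -71,"rx": 0,"ry": 4,"rz": 0,"fingers": 0.3},
  {"dx": -231,"dy": -9,"dz": -71,"rx": 0,"ry": 4,"rz": 0,"fingers": 0.3},
  {"dx": -231,"dy": -9,"dz": -71,"rx": 0,"ry": 4,"rz": 0,"fingers": 0.3},
  {"dx": -231,"dy": -9,"dz": -71,"rx": 0,"ry": 4,"rz": 0,"fingers": 0.3},
  {"dx": -231,"dy": -9,"dz": -71,"rx": 0,"ry": 4,"rz": 0,"fingers": 0.3},
  {"dx": -231,"dy": -9,"dz": -71,"rx": 0,"ry": 4,"rz": 0,"fingers": 0.3},
  {"dx": -231,"dy": -9,"dz": -71,"rx": 0,"ry": 4,"rz": 0,"fingers": 0.3},
])

```text
clock: 14.07
eef_pos: [0.4603, 0.0711, 0.2953]
tcp_rot: [-90.0, -0.1, 0.7]
wrist_force: [0.5, -0.3, -0.2]
finger_gap: 0.0597
```

```bash
python3 -c "
from h import *
p,d,P=wrist('w11')
circ(P,d,.4615,.0715,.04,.027,.04,'hub')
circ(P,d,.4615,.0715,.045,.010,.022,'disc')
plan(.4615,.0715,.20,0.5)"
```

```text
hub 1615 [461.1  70.4] rad 17.2 mean [460.3  70.2  31.9] pct [460.8  70.3]
disc 2132 [461.2  70.8] rad 28.1 mean [455.7  70.8  17.5] pct [460.4  70.6]
t 14.12 pos [0.4608 0.0712 0.2954] rot [-90.   -0.1   0.7] q1,q6 [  2. -89.] F [0.2 0.6 0.5] gap 0.0598
d [ 0.5 95.4  0.2] r [-0.   0.2  0.1]
```

View pics/w11.png

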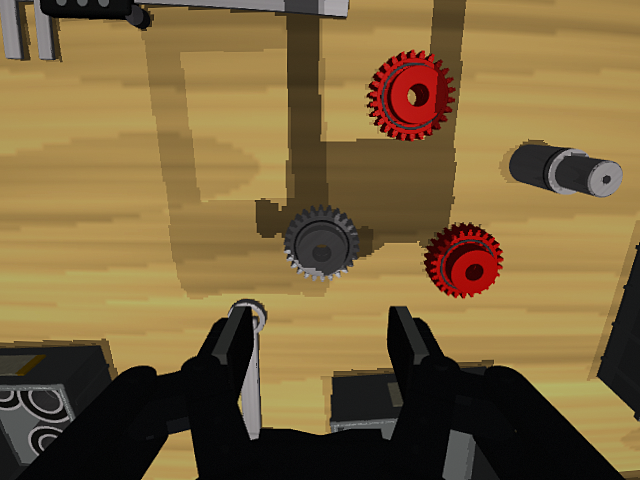

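Emit:
apply_moves([
  {"dx": 0.5,"dy": 40,"dz": -0.5,"rx": 0,"ry": 0,"rz": 0,"fingers": 0.3},
  {"dx": 0.5,"dy": 80,"dz": -0.5,"rx": 0,"ry": 0,"rz": 0,"fingers": 0.3},
  {"dx": 0.5,"dy": 102,"dz": -0.5,"rx": 0,"ry": 0,"rz": 0,"fingers": 0.3},
  {"dx": 0.5,"dy": 102,"dz": -0.5,"rx": 0,"ry": 0,"rz": 0,"fingers": 0.3},
  {"dx": 0.5,"dy": 102,"dz": -0.5,"rx": 0,"ry": 0,"rz": 0,"fingers": 0.3},
  {"dx": 0.5,"dy": 102,"dz": -0.5,"rx": 0,"ry": 0,"rz": 0,"fingers": 0.3},
  {"dx": 0.5,"dy": 102,"dz": -0.5,"rx": 0,"ry": 0,"rz": 0,"fingers": 0.3},
  {"dx": 0.5,"dy": 102,"dz": -0.5,"rx": 0,"ry": 0,"rz": 0,"fingers": 0.3},
  {"dx": 0.5,"dy": 102,"dz": -0.5,"rx": 0,"ry": 0,"rz": 0,"fingers": 0.3},
])

```text
clock: 14.87
eef_pos: [0.4613, 0.0706, 0.1951]
tcp_rot: [-90.0, -0.2, 0.7]
wrist_force: [-0.1, -0.5, -0.1]
finger_gap: 0.0598
```

```bash
python3 -c "
from h import *
plan(.461,.0708,.192,0.5)"
```

```text
t 14.87 pos [0.4613 0.0706 0.1951] rot [-90.   -0.2   0.7] q1,q6 [  2. -89.] F [-0.1 -0.5 -0.1] gap 0.0598
d [-0.3  3.1  0.2] r [-0.   0.2  0.2]
```

Emit:
apply_moves([
  {"dx": 0,"dy": 2.5,"dz": 0,"rx": 0,"ry": 0,"rz": 0,"fingers": 0.4},
  {"dx": 0,"dy": 2.5,"dz": 0,"rx": 0,"ry": 0,"rz": 0,"fingers": 0.5},
  {"dx": 0,"dy": 2.5,"dz": 0,"rx": 0,"ry": 0,"rz": 0,"fingers": 0.8},
  {"dx": 0,"dy": 2.5,"dz": 0,"rx": 0,"ry": 0,"rz": 0,"fingers": 0.8},
  {"dx": 0,"dy": 2.5,"dz": 0,"rx": 0,"ry": 0,"rz": 0,"fingers": 0.8},
  {"dx": 0,"dy": 2.5,"dz": 0,"rx": 0,"ry": 0,"rz": 0,"fingers": 0.8},
  {"dx": 0,"dy": 2.5,"dz": 0,"rx": 0,"ry": 0,"rz": 0,"fingers": 0.8},
  {"dx": 0,"dy": 2.5,"dz": 0,"rx": 0,"ry": 0,"rz": 0,"fingers": 0.8},
  {"dx": 0,"dy": 2.5,"dz": 0,"rx": 0,"ry": 0,"rz": 0,"fingers": 0.8},
], force=60)

```text
clock: 15.62
eef_pos: [0.4605, 0.0706, 0.1914]
tcp_rot: [-90.0, -0.0, 0.7]
wrist_force: [-2.1, 1.0, 5.9]
finger_gap: 0.0312
```

Emit:
apply_moves([
  {"dx": 0,"dy": -15,"dz": 0,"rx": 0,"ry": 0,"rz": 0,"fingers": 0.8},
  {"dx": 0,"dy": -50,"dz": 0,"rx": 0,"ry": 0,"rz": 0,"fingers": 0.8},
  {"dx": 0,"dy": -90,"dz": 0,"rx": 0,"ry": 0,"rz": 0,"fingers": 0.8},
  {"dx": 0,"dy": -90,"dz": 0,"rx": 0,"ry": 0,"rz": 0,"fingers": 0.8},
  {"dx": 0,"dy": -90,"dz": 0,"rx": 0,"ry": 0,"rz": 0,"fingers": 0.8},
])

```text
clock: 16.03
eef_pos: [0.4612, 0.0705, 0.2828]
tcp_rot: [-90.0, -0.3, 0.7]
wrist_force: [0.4, 0.2, -3.8]
finger_gap: 0.0315
```

```bash
python3 -c "
from h import *
face('w12',.016,.15,.175)
plan(.549,.4033,.29,0.5)"
```

```text
face 0.1595695179857951 3406 [-0.00118969  0.00415458  0.15945681] [-1.11482099e-04  1.59571431e-01 -8.45792902e-04]
t 16.08 pos [0.4602 0.0705 0.2804] rot [-90.    0.    0.7] q1,q6 [  2. -89.] F [-0.1 -0.1 -3.3] gap 0.0312
d [ 93.1  -9.7 331.7] r [ 0.   0.2 -0. ]
```

View pics/w12.png

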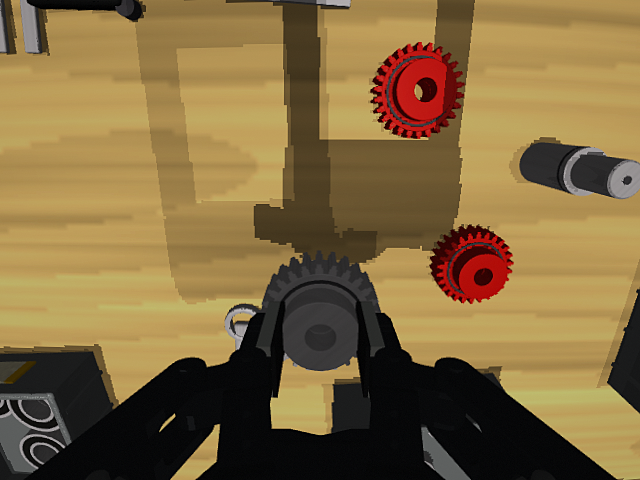

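Emit:
apply_moves([
  {"dx": 93,"dy": -10,"dz": 332,"rx": 0,"ry": 0,"rz": 0,"fingers": 0.8},
  {"dx": 93,"dy": -10,"dz": 332,"rx": 0,"ry": 0,"rz": 0,"fingers": 0.8},
  {"dx": 93,"dy": -10,"dz": 332,"rx": 0,"ry": 0,"rz": 0,"fingers": 0.8},
  {"dx": 93,"dy": -10,"dz": 332,"rx": 0,"ry": 0,"rz": 0,"fingers": 0.8},
  {"dx": 93,"dy": -10,"dz": 332,"rx": 0,"ry": 0,"rz": 0,"fingers": 0.8},
  {"dx": 93,"dy": -10,"dz": 332,"rx": 0,"ry": 0,"rz": 0,"fingers": 0.8},
  {"dx": 93,"dy": -10,"dz": 332,"rx": 0,"ry": 0,"rz": 0,"fingers": 0.8},
  {"dx": 93,"dy": -10,"dz": 332,"rx": 0,"ry": 0,"rz": 0,"fingers": 0.8},
  {"dx": 93,"dy": -10,"dz": 332,"rx": 0,"ry": 0,"rz": 0,"fingers": 0.8},
  {"dx": 93,"dy": -10,"dz": 332,"rx": 0,"ry": 0,"rz": 0,"fingers": 0.8},
])

```text
clock: 16.92
eef_pos: [0.5484, 0.4069, 0.2854]
tcp_rot: [-90.1, 0.4, 1.0]
wrist_force: [0.4, -0.2, -3.4]
finger_gap: 0.0315
```

```bash
python3 -c "
from h import *
p,d,P=wrist('w13')
plan(.549,.4033,.20,0.5)"
```

```text
t 16.97 pos [0.5484 0.4049 0.2859] rot [-90.2   0.4   0.9] q1,q6 [ 32. -59.] F [-0.2  0.1 -3.5] gap 0.0313
d [ 1.1 85.9 -1.2] r [ 0.2  0.4 -0.4]
```

View pics/w13.png

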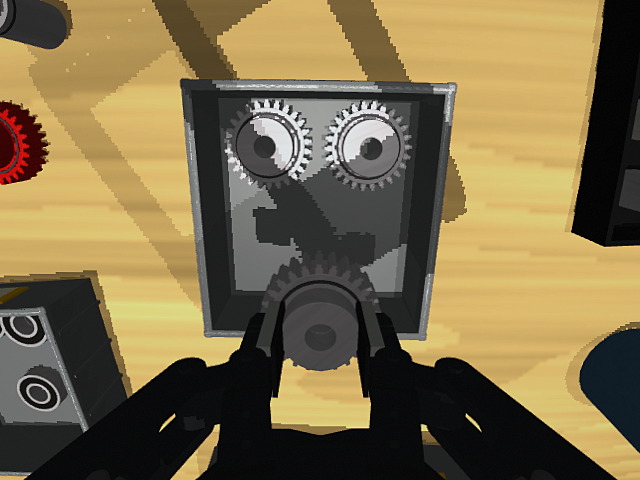

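Well aligned over the gear bin. Lowering.

Emit:
apply_moves([
  {"dx": 0,"dy": 35,"dz": 0,"rx": 0,"ry": 0,"rz": 0,"fingers": 0.8},
  {"dx": 0,"dy": 65,"dz": 0,"rx": 0,"ry": 0,"rz": 0,"fingers": 0.8},
  {"dx": 0,"dy": 82,"dz": 0,"rx": 0,"ry": 0,"rz": 0,"fingers": 0.8},
  {"dx": 0,"dy": 86,"dz": 0,"rx": 0,"ry": 0,"rz": 0,"fingers": 0.8},
  {"dx": 0,"dy": 86,"dz": 0,"rx": 0,"ry": 0,"rz": 0,"fingers": 0.8},
  {"dx": 0,"dy": 86,"dz": 0,"rx": 0,"ry": 0,"rz": 0,"fingers": 0.8},
  {"dx": 0,"dy": 86,"dz": 0,"rx": 0,"ry": 0,"rz": 0,"fingers": 0.8},
  {"dx": 0,"dy": 86,"dz": 0,"rx": 0,"ry": 0,"rz": 0,"fingers": 0.8},
])

```text
clock: 17.63
eef_pos: [0.5498, 0.4038, 0.2075]
tcp_rot: [-89.9, -0.2, 0.7]
wrist_force: [0.4, -0.9, -2.6]
finger_gap: 0.0314
```

```bash
python3 -c "
from h import *
plan(.549,.4033,.1955,0.5)"
```

```text
t 17.63 pos [0.5498 0.4038 0.2075] rot [-89.9  -0.2   0.7] q1,q6 [ 32. -59.] F [ 0.4 -0.9 -2.6] gap 0.0314
d [-0.9 12.  -0.5] r [-0.1  0.2  0.2]
```

Emit:
apply_moves([
  {"dx": 0,"dy": 4,"dz": 0,"rx": 0,"ry": 0,"rz": 0,"fingers": 0.8},
  {"dx": 0,"dy": 7,"dz": 0,"rx": 0,"ry": 0,"rz": 0,"fingers": 0.8},
  {"dx": 0,"dy": 9,"dz": 0,"rx": 0,"ry": 0,"rz": 0,"fingers": 0.8},
  {"dx": 0,"dy": 9,"dz": 0,"rx": 0,"ry": 0,"rz": 0,"fingers": 0.8},
  {"dx": 0,"dy": 9,"dz": 0,"rx": 0,"ry": 0,"rz": 0,"fingers": 0.8},
  {"dx": 0,"dy": 9,"dz": 0,"rx": 0,"ry": 0,"rz": 0,"fingers": 0.8},
])

```text
clock: 18.13
eef_pos: [0.5491, 0.4038, 0.1958]
tcp_rot: [-90.0, 0.0, 0.7]
wrist_force: [0.5, 0.0, -3.4]
finger_gap: 0.0319
```

Emit:
apply_moves([
  {"dx": 0,"dy": 1,"dz": 0,"rx": 0,"ry": 0,"rz": 0,"fingers": 0.8},
  {"dx": 0,"dy": 1.5,"dz": 0,"rx": 0,"ry": 0,"rz": 0,"fingers": 0.8},
  {"dx": 0,"dy": 1.5,"dz": 0,"rx": 0,"ry": 0,"rz": 0,"fingers": 0.8},
  {"dx": 0,"dy": 1.5,"dz": 0,"rx": 0,"ry": 0,"rz": 0,"fingers": 0.8},
])

```text
clock: 18.47
eef_pos: [0.5492, 0.4038, 0.1945]
tcp_rot: [-90.0, -0.0, 0.7]
wrist_force: [0.1, -0.2, -2.5]
finger_gap: 0.0317
```

Emit:
apply_moves([
  {"dx": 0,"dy": 1,"dz": 0,"rx": 0,"ry": 0,"rz": 0,"fingers": 0.8},
  {"dx": 0,"dy": 1,"dz": 0,"rx": 0,"ry": 0,"rz": 0,"fingers": 0.8},
  {"dx": 0,"dy": 1,"dz": 0,"rx": 0,"ry": 0,"rz": 0,"fingers": 0.8},
])

```text
clock: 18.72
eef_pos: [0.5491, 0.4038, 0.1945]
tcp_rot: [-90.0, -0.0, 0.7]
wrist_force: [-2.6, -2.4, 3.7]
finger_gap: 0.0316
```

Emit:
apply_moves([
  {"dx": 0,"dy": 0,"dz": 0,"rx": 0,"ry": 0,"rz": 0,"fingers": 0.58},
  {"dx": 0,"dy": 0,"dz": 0,"rx": 0,"ry": 0,"rz": 0,"fingers": 0.5},
  {"dx": 0,"dy": 0,"dz": 0,"rx": 0,"ry": 0,"rz": 0,"fingers": 0.4},
  {"dx": 0,"dy": 0,"dz": 0,"rx": 0,"ry": 0,"rz": 0,"fingers": 0.35},
  {"dx": 0,"dy": 0,"dz": 0,"rx": 0,"ry": 0,"rz": 0,"fingers": 0.35},
  {"dx": 0,"dy": -30,"dz": 0,"rx": 0,"ry": 0,"rz": 0,"fingers": 0.35},
  {"dx": 0,"dy": -70,"dz": 0,"rx": 0,"ry": 0,"rz": 0,"fingers": 0.35},
  {"dx": 0,"dy": -110,"dz": 0,"rx": 0,"ry": 0,"rz": 0,"fingers": 0.35},
  {"dx": 0,"dy": -110,"dz": 0,"rx": 0,"ry": 0,"rz": 0,"fingers": 0.35},
])

```text
clock: 19.47
eef_pos: [0.5506, 0.4047, 0.3151]
tcp_rot: [-89.4, -0.9, 0.7]
wrist_force: [1.3, 1.3, 3.1]
finger_gap: 0.0553
```

```bash
python3 -c "
from h import *
p,d,P=wrist('w14')
circ(P,d,.549,.4033,.033,.03,.04,'hub')
circ(P,d,.549,.4033,.033,.012,.025,'disc')
plan(.4005,.223,.35,-90)"
```

```text
hub 1432 [550.3 401.9] rad 17.3 mean [549.4 402.   34.9] pct [549.7 401.9]
disc 1998 [550.4 402.1] rad 28.2 mean [545.2 402.5  20.3] pct [549.6 402.3]
t 19.52 pos [0.5502 0.4045 0.3114] rot [-89.6  -0.7   0.7] q1,q6 [ 32. -59.] F [ 0.3 -0.2  0. ] gap 0.0556
d [-151.6  -41.8 -179.2] r [-0.9 90.7  0.2]
```

View pics/w14.png

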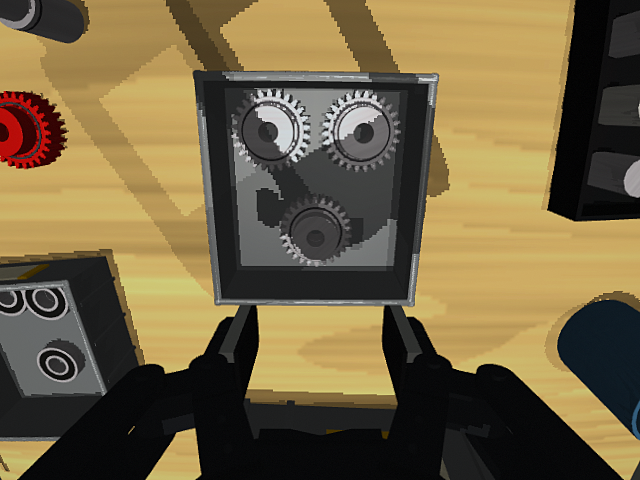

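Emit:
apply_moves([
  {"dx": -152,"dy": -42,"dz": -179,"rx": 0,"ry": 91,"rz": 0,"fingers": 0.35},
  {"dx": -152,"dy": -42,"dz": -179,"rx": 0,"ry": 91,"rz": 0,"fingers": 0.35},
  {"dx": -152,"dy": -42,"dz": -179,"rx": 0,"ry": 91,"rz": 0,"fingers": 0.35},
  {"dx": -152,"dy": -42,"dz": -179,"rx": 0,"ry": 91,"rz": 0,"fingers": 0.35},
  {"dx": -152,"dy": -42,"dz": -179,"rx": 0,"ry": 91,"rz": 0,"fingers": 0.35},
  {"dx": -152,"dy": -42,"dz": -179,"rx": 0,"ry": 91,"rz": 0,"fingers": 0.35},
  {"dx": -152,"dy": -42,"dz": -179,"rx": 0,"ry": 91,"rz": 0,"fingers": 0.35},
  {"dx": -152,"dy": -42,"dz": -179,"rx": 0,"ry": 91,"rz": 0,"fingers": 0.35},
  {"dx": -152,"dy": -42,"dz": -179,"rx": 0,"ry": 91,"rz": 0,"fingers": 0.35},
  {"dx": -152,"dy": -42,"dz": -179,"rx": 0,"ry": 91,"rz": 0,"fingers": 0.35},
])

```text
clock: 20.35
eef_pos: [0.399, 0.2224, 0.3446]
tcp_rot: [-90.0, 0.0, -71.3]
wrist_force: [0.2, 0.1, -0.5]
finger_gap: 0.0554
```

```bash
python3 -c "
from h import *
plan(.4005,.223,.35,-89.5)"
```

```text
t 20.35 pos [0.399  0.2224 0.3446] rot [-90.    0.  -71.3] q1,q6 [22.  3.] F [ 0.2  0.1 -0.5] gap 0.0554
d [-0.1 -5.4  1.6] r [ 0.  18.2  0. ]
```

Emit:
apply_moves([
  {"dx": 0,"dy": -3,"dz": 1,"rx": 0,"ry": 18,"rz": 0,"fingers": 0.35},
  {"dx": 0,"dy": -3,"dz": 1,"rx": 0,"ry": 18,"rz": 0,"fingers": 0.35},
  {"dx": 0,"dy": -3,"dz": 1,"rx": 0,"ry": 18,"rz": 0,"fingers": 0.35},
  {"dx": 0,"dy": -3,"dz": 1,"rx": 0,"ry": 18,"rz": 0,"fingers": 0.35},
  {"dx": 0,"dy": -3,"dz": 1,"rx": 0,"ry": 18,"rz": 0,"fingers": 0.35},
])

```text
clock: 20.77
eef_pos: [0.4002, 0.223, 0.3476]
tcp_rot: [-90.1, -0.0, -88.8]
wrist_force: [0.0, 0.8, 0.6]
finger_gap: 0.0557
```

```bash
python3 -c "
from h import *
p,d,P=wrist('w15')
circ(P,d,.4005,.223,.03,.074,.09,'top')
circ(P,d,.4005,.223,.03,.045,.055,'shoulder')
plan(.4005,.222,.245,-89.5)"
```

```text
top 637 [399.6 222.1] rad 10.2 mean [399.5 223.   79.7] pct [399.4 222.4]
shoulder 410 [399.5 222.1] rad 14.3 mean [399.2 228.4  49.9] pct [399.4 225.3]
t 20.82 pos [0.4003 0.2231 0.3477] rot [-90.1  -0.  -88.8] q1,q6 [22. 21.] F [0.1 1.3 0.1] gap 0.0551
d [  1.  102.7   0.3] r [0.1 0.7 0. ]
```

View pics/w15.png

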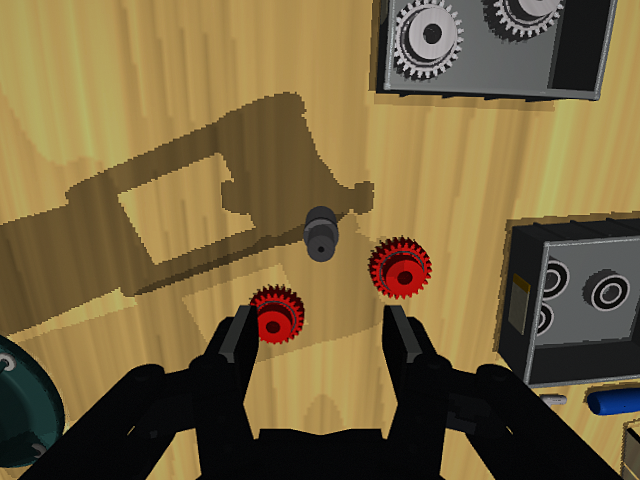

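Emit:
apply_moves([
  {"dx": 1,"dy": 40,"dz": -0.5,"rx": 0,"ry": 0.7,"rz": 0,"fingers": 0.35},
  {"dx": 1,"dy": 80,"dz": -0.5,"rx": 0,"ry": 0.7,"rz": 0,"fingers": 0.35},
  {"dx": 1,"dy": 110,"dz": -0.5,"rx": 0,"ry": 0.7,"rz": 0,"fingers": 0.35},
  {"dx": 1,"dy": 119,"dz": -0.5,"rx": 0,"ry": 0.7,"rz": 0,"fingers": 0.35},
  {"dx": 1,"dy": 119,"dz": -0.5,"rx": 0,"ry": 0.7,"rz": 0,"fingers": 0.35},
  {"dx": 1,"dy": 119,"dz": -0.5,"rx": 0,"ry": 0.7,"rz": 0,"fingers": 0.35},
  {"dx": 1,"dy": 119,"dz": -0.5,"rx": 0,"ry": 0.7,"rz": 0,"fingers": 0.35},
  {"dx": 1,"dy": 119,"dz": -0.5,"rx": 0,"ry": 0.7,"rz": 0,"fingers": 0.35},
  {"dx": 1,"dy": 119,"dz": -0.5,"rx": 0,"ry": 0.7,"rz": 0,"fingers": 0.35},
])

```text
clock: 21.57
eef_pos: [0.4007, 0.2224, 0.2315]
tcp_rot: [-89.8, 0.1, -89.6]
wrist_force: [-0.4, 0.1, -0.1]
finger_gap: 0.0552
```

```bash
python3 -c "
from h import *
plan(.3996,.2222,.2265,-89.5)"
```

```text
t 21.57 pos [0.4007 0.2224 0.2315] rot [-89.8   0.1 -89.6] q1,q6 [22. 22.] F [-0.4  0.1 -0.1] gap 0.0552
d [ 0.2  5.  -1.1] r [-0.2 -0.1 -0.1]
```

Emit:
apply_moves([
  {"dx": 0,"dy": 4,"dz": -1,"rx": 0,"ry": 0,"rz": 0,"fingers": 0.45},
  {"dx": 0,"dy": 4,"dz": -1,"rx": 0,"ry": 0,"rz": 0,"fingers": 0.5},
  {"dx": 0,"dy": 4,"dz": -1,"rx": 0,"ry": 0,"rz": 0,"fingers": 0.55},
  {"dx": 0,"dy": 4,"dz": -1,"rx": 0,"ry": 0,"rz": 0,"fingers": 0.55},
  {"dx": 0,"dy": 4,"dz": -1,"rx": 0,"ry": 0,"rz": 0,"fingers": 0.55},
])

```text
clock: 21.98
eef_pos: [0.3989, 0.2221, 0.2253]
tcp_rot: [-90.0, 0.0, -89.6]
wrist_force: [-0.1, -0.2, -0.4]
finger_gap: 0.0385
```

```bash
python3 -c "
from h import *
plan(.3996,.2222,.2265,-89.5)"
```

```text
t 21.98 pos [0.3989 0.2221 0.2253] rot [-90.    0.  -89.6] q1,q6 [22. 22.] F [-0.1 -0.2 -0.4] gap 0.0385
d [-0.1 -1.2  0.7] r [-0.  -0.1 -0. ]
```

Emit:
apply_moves([
  {"dx": 0,"dy": -1,"dz": 0.5,"rx": 0,"ry": 0,"rz": 0,"fingers": 0.6},
  {"dx": 0,"dy": -1,"dz": 0.5,"rx": 0,"ry": 0,"rz": 0,"fingers": 0.7},
  {"dx": 0,"dy": -1,"dz": 0.5,"rx": 0,"ry": 0,"rz": 0,"fingers": 0.95},
  {"dx": 0,"dy": -1,"dz": 0.5,"rx": 0,"ry": 0,"rz": 0,"fingers": 0.95},
  {"dx": 0,"dy": -1,"dz": 0.5,"rx": 0,"ry": 0,"rz": 0,"fingers": 0.95},
  {"dx": 0,"dy": -1,"dz": 0.5,"rx": 0,"ry": 0,"rz": 0,"fingers": 0.95},
  {"dx": 0,"dy": -1,"dz": 0.5,"rx": 0,"ry": 0,"rz": 0,"fingers": 0.95},
  {"dx": 0,"dy": -1,"dz": 0.5,"rx": 0,"ry": 0,"rz": 0,"fingers": 0.95},
], force=60)

```text
clock: 22.65
eef_pos: [0.3997, 0.2221, 0.2267]
tcp_rot: [-89.9, 0.0, -89.6]
wrist_force: [1.5, -0.9, 2.6]
finger_gap: 0.0181
```

Emit:
apply_moves([
  {"dx": 0,"dy": -15,"dz": 0,"rx": 0,"ry": 0,"rz": 0,"fingers": 0.95},
  {"dx": 0,"dy": -50,"dz": 0,"rx": 0,"ry": 0,"rz": 0,"fingers": 0.95},
  {"dx": 0,"dy": -90,"dz": 0,"rx": 0,"ry": 0,"rz": 0,"fingers": 0.95},
  {"dx": 0,"dy": -130,"dz": 0,"rx": 0,"ry": 0,"rz": 0,"fingers": 0.95},
  {"dx": 0,"dy": -150,"dz": 0,"rx": 0,"ry": 0,"rz": 0,"fingers": 0.95},
  {"dx": 0,"dy": -150,"dz": 0,"rx": 0,"ry": 0,"rz": 0,"fingers": 0.95},
])

```text
clock: 23.15
eef_pos: [0.4, 0.2224, 0.3817]
tcp_rot: [-89.5, 0.2, -89.6]
wrist_force: [0.1, 1.3, -2.1]
finger_gap: 0.0182
```

```bash
python3 -c "
from h import *
q,p=held('w16',ymin=.13,ymax=.25,rad=.017)
print(np.histogram(q[:,1],bins=np.arange(.13,.25,.005)))
k=q[(q[:,1]<.158)&(np.hypot(q[:,0],q[:,2])<.009)];print(np.median(k[:,1]),len(k),k.mean(0))
plan(.540,-.404,.38,-89.5)"
```

```text
(array([ 200,  881,  298, 2058,  528,  455,  414,  339,  225,  661,  234,
        206,  193,  178,  176,  153,  148,  127,  130,   16,    0,    0,
          0]), array([0.13 , 0.135, 0.14 , 0.145, 0.15 , 0.155, 0.16 , 0.165, 0.17 ,
       0.175, 0.18 , 0.185, 0.19 , 0.195, 0.2  , 0.205, 0.21 , 0.215,
       0.22 , 0.225, 0.23 , 0.235, 0.24 , 0.245]))
0.1466314306455349 1499 [-0.00041541  0.14643743  0.00028468]
t 23.2 pos [0.3995 0.2222 0.3781] rot [-89.8   0.1 -89.6] q1,q6 [22. 22.] F [-0.5  0.  -3.2] gap 0.0181
d [627.3  -2.4 135.8] r [-0.2 -0.1 -0.1]
```

View pics/w16.png

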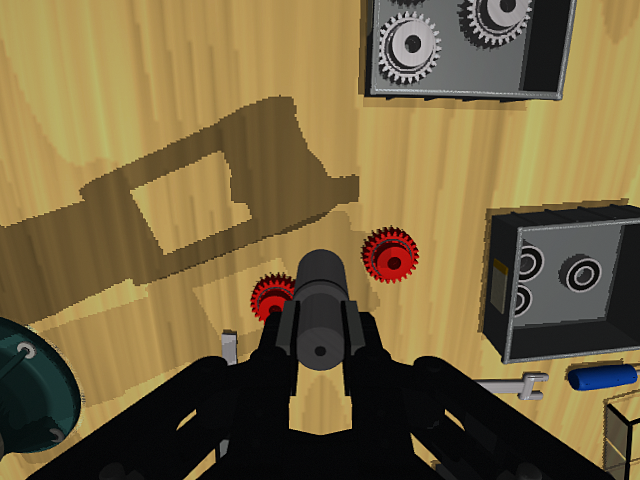

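Emit:
apply_moves([
  {"dx": 627,"dy": -2,"dz": 126,"rx": 0,"ry": 0,"rz": 0,"fingers": 0.95},
  {"dx": 627,"dy": -2,"dz": 126,"rx": 0,"ry": 0,"rz": 0,"fingers": 0.95},
  {"dx": 627,"dy": -2,"dz": 126,"rx": 0,"ry": 0,"rz": 0,"fingers": 0.95},
  {"dx": 627,"dy": -2,"dz": 126,"rx": 0,"ry": 0,"rz": 0,"fingers": 0.95},
  {"dx": 627,"dy": -2,"dz": 126,"rx": 0,"ry": 0,"rz": 0,"fingers": 0.95},
  {"dx": 627,"dy": -2,"dz": 126,"rx": 0,"ry": 0,"rz": 0,"fingers": 0.95},
  {"dx": 627,"dy": -2,"dz": 126,"rx": 0,"ry": 0,"rz": 0,"fingers": 0.95},
  {"dx": 627,"dy": -2,"dz": 126,"rx": 0,"ry": 0,"rz": 0,"fingers": 0.95},
  {"dx": 627,"dy": -2,"dz": 126,"rx": 0,"ry": 0,"rz": 0,"fingers": 0.95},
  {"dx": 627,"dy": -2,"dz": 126,"rx": 0,"ry": 0,"rz": 0,"fingers": 0.95},
])

```text
clock: 24.03
eef_pos: [0.4838, -0.1876, 0.3733]
tcp_rot: [-90.4, 0.2, -89.6]
wrist_force: [0.5, 0.5, -3.5]
finger_gap: 0.018
```

```bash
python3 -c "
from h import *
plan(.5297,-.4041,.38,-89.5)"
```

```text
t 24.03 pos [ 0.4838 -0.1876  0.3733] rot [-90.4   0.2 -89.6] q1,q6 [-27. -28.] F [ 0.5  0.5 -3.5] gap 0.018
d [216.8  -7.8  44.4] r [ 0.4 -0.1 -0.2]
```

Emit:
apply_moves([
  {"dx": 217,"dy": -4,"dz": 44,"rx": 0,"ry": 0,"rz": 0,"fingers": 0.95},
  {"dx": 217,"dy": -4,"dz": 44,"rx": 0,"ry": 0,"rz": 0,"fingers": 0.95},
  {"dx": 217,"dy": -4,"dz": 44,"rx": 0,"ry": 0,"rz": 0,"fingers": 0.95},
  {"dx": 217,"dy": -4,"dz": 44,"rx": 0,"ry": 0,"rz": 0,"fingers": 0.95},
  {"dx": 217,"dy": -4,"dz": 44,"rx": 0,"ry": 0,"rz": 0,"fingers": 0.95},
  {"dx": 217,"dy": -4,"dz": 44,"rx": 0,"ry": 0,"rz": 0,"fingers": 0.95},
  {"dx": 217,"dy": -4,"dz": 44,"rx": 0,"ry": 0,"rz": 0,"fingers": 0.95},
  {"dx": 217,"dy": -4,"dz": 44,"rx": 0,"ry": 0,"rz": 0,"fingers": 0.95},
  {"dx": 217,"dy": -4,"dz": 44,"rx": 0,"ry": 0,"rz": 0,"fingers": 0.95},
  {"dx": 217,"dy": -4,"dz": 44,"rx": 0,"ry": 0,"rz": 0,"fingers": 0.95},
])

```text
clock: 24.87
eef_pos: [0.5301, -0.401, 0.3803]
tcp_rot: [-90.1, 0.1, -89.5]
wrist_force: [0.1, 1.3, -3.0]
finger_gap: 0.0179
```

```bash
python3 -c "
from h import *
p,d,P=wrist('w17')
q=P[(d>0)&(P[...,2]>.1)&(P[...,2]<.118)&(abs(P[...,0]-.51)<.1)&(abs(P[...,1]+.404)<.06)]
print(len(q),cv2.minAreaRect((q[:,:2]*1000).astype(np.float32)),np.percentile(q,[1,99],axis=0))
plan(.5297,-.4041,.30,-89.5)
p,d=snapshot('side');cv2.imwrite('pics/s17.png',p)"
```

```text
5962 ((512.290771484375, -407.1357116699219), (161.8220977783203, 86.52010345458984), 0.8474293947219849) [[ 0.43256187 -0.44960475  0.10043417]
 [ 0.59207322 -0.36378765  0.11154439]]
t 24.92 pos [ 0.5302 -0.4009  0.3811] rot [-90.    0.1 -89.5] q1,q6 [-42. -43.] F [-0.4 -1.6 -1.3] gap 0.018
d [ 3.3 81.1 -0.4] r [ 0.   0.  -0.1]
```

View pics/w17.png

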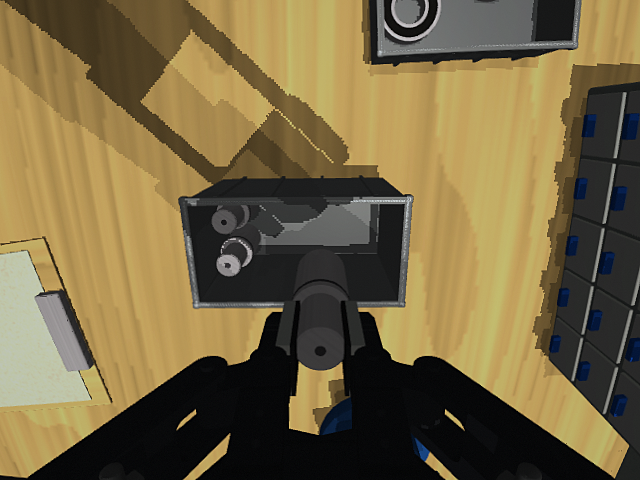

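View pics/s17.png

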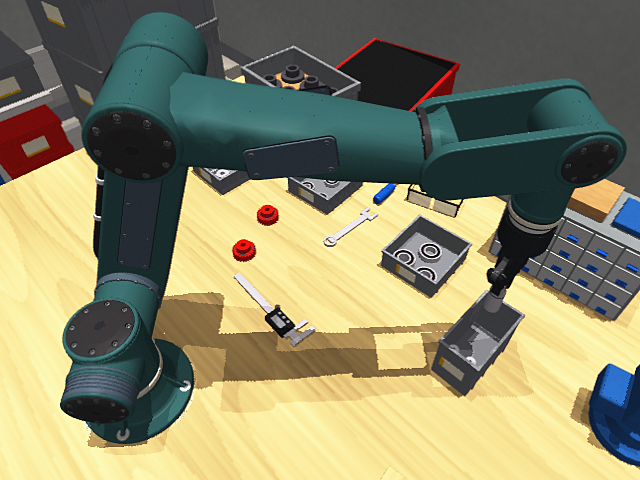

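Emit:
apply_moves([
  {"dx": 4,"dy": 0,"dz": 0,"rx": 0,"ry": 0,"rz": 0,"fingers": 0.95},
  {"dx": 4,"dy": 15,"dz": 0,"rx": 0,"ry": 0,"rz": 0,"fingers": 0.95},
  {"dx": 4,"dy": 35,"dz": 0,"rx": 0,"ry": 0,"rz": 0,"fingers": 0.95},
  {"dx": 4,"dy": 35,"dz": 0,"rx": 0,"ry": 0,"rz": 0,"fingers": 0.95},
  {"dx": 4,"dy": 35,"dz": 0,"rx": 0,"ry": 0,"rz": 0,"fingers": 0.95},
  {"dx": 4,"dy": 35,"dz": 0,"rx": 0,"ry": 0,"rz": 0,"fingers": 0.95},
])

```text
clock: 25.47
eef_pos: [0.5302, -0.4064, 0.3476]
tcp_rot: [-90.0, -0.0, -89.6]
wrist_force: [-0.3, 0.0, -2.4]
finger_gap: 0.0184
```

```bash
python3 -c "
from h import *
p,d,P=wrist('w18')
plan(.530,-.4055,.236,-89.5)"
```

```text
t 25.52 pos [ 0.5303 -0.4065  0.3483] rot [-89.9  -0.1 -89.6] q1,q6 [-42. -43.] F [ 0.3  0.3 -2.8] gap 0.0183
d [ -1.2 112.3  -0.5] r [-0.1 -0.1  0.1]
```

View pics/w18.png

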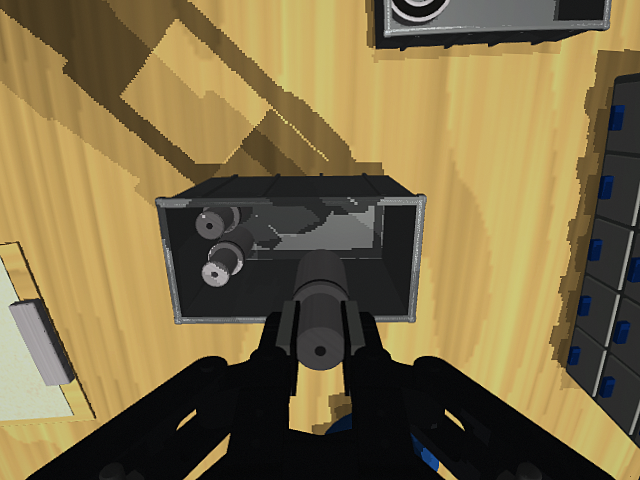

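Emit:
apply_moves([
  {"dx": -1,"dy": 25,"dz": 0,"rx": 0,"ry": 0,"rz": 0,"fingers": 0.95},
  {"dx": -1,"dy": 50,"dz": 0,"rx": 0,"ry": 0,"rz": 0,"fingers": 0.95},
  {"dx": -1,"dy": 70,"dz": 0,"rx": 0,"ry": 0,"rz": 0,"fingers": 0.95},
  {"dx": -1,"dy": 80,"dz": 0,"rx": 0,"ry": 0,"rz": 0,"fingers": 0.95},
  {"dx": -1,"dy": 80,"dz": 0,"rx": 0,"ry": 0,"rz": 0,"fingers": 0.95},
  {"dx": -1,"dy": 80,"dz": 0,"rx": 0,"ry": 0,"rz": 0,"fingers": 0.95},
])

```text
clock: 26.02
eef_pos: [0.5303, -0.4057, 0.2675]
tcp_rot: [-90.0, -0.0, -89.6]
wrist_force: [0.3, -0.5, -1.8]
finger_gap: 0.0178
```

```bash
python3 -c "
from h import *
p,d,P=wrist('w19')
plan(.530,-.4055,.231,-89.5)"
```

```text
t 26.07 pos [ 0.5306 -0.4059  0.2688] rot [-89.9  -0.1 -89.6] q1,q6 [-42. -43.] F [-0.3 -0.3 -2.4] gap 0.0178
d [-0.5 37.8 -0.7] r [-0.1 -0.1  0.1]
```

View pics/w19.png

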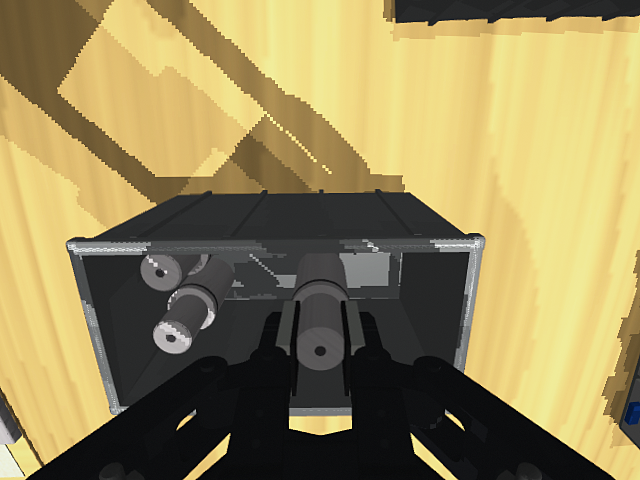

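```bash
python3 -c "
from h import *
p=cv2.imread('pics/w19.png');_,d=snapshot('wrist')
Q=cloud('wrist',d,get_calibration('wrist')['T_tool_cam'])
q=Q[(d>0)&(d<.26)&(abs(Q[...,0])<.035)&(abs(Q[...,2])<.09)]
for y in np.arange(.06,.176,.008):
    k=q[abs(q[:,1]-y)<.004]
    if len(k): print(round(y,3),len(k),k[:,2].min().round(3),k[:,2].max().round(3),k[:,0].min().round(3),k[:,0].max().round(3))
"
```

```text
0.076 469 -0.02 0.019 -0.02 -0.017
0.084 7327 -0.066 0.064 -0.019 -0.005
0.092 10852 -0.063 0.061 -0.017 0.005
0.1 9170 -0.058 0.057 -0.017 0.014
0.108 5298 -0.053 0.052 -0.017 0.015
0.116 7796 -0.049 0.048 -0.013 0.015
0.124 3482 -0.044 0.043 -0.013 0.014
0.132 1436 -0.038 0.037 -0.013 0.012
0.14 1042 -0.023 0.022 -0.01 0.013
0.148 2771 -0.023 0.022 -0.01 0.013
0.156 2662 -0.023 0.062 -0.035 0.02
0.164 1816 -0.023 0.062 -0.035 0.02
0.172 1163 -0.016 0.057 -0.033 0.024
```

Emit:
apply_moves([
  {"dx": 0,"dy": 10,"dz": -5,"rx": 0,"ry": 0,"rz": 0,"fingers": 0.95},
  {"dx": 0,"dy": 22,"dz": -5,"rx": 0,"ry": 0,"rz": 0,"fingers": 0.95},
  {"dx": 0,"dy": 30,"dz": -5,"rx": 0,"ry": 0,"rz": 0,"fingers": 0.95},
  {"dx": 0,"dy": 34,"dz": -5,"rx": 0,"ry": 0,"rz": 0,"fingers": 0.95},
  {"dx": 0,"dy": 34,"dz": -5,"rx": 0,"ry": 0,"rz": 0,"fingers": 0.95},
  {"dx": 0,"dy": 34,"dz": -5,"rx": 0,"ry": 0,"rz": 0,"fingers": 0.95},
  {"dx": 0,"dy": 34,"dz": -5,"rx": 0,"ry": 0,"rz": 0,"fingers": 0.95},
])

```text
clock: 26.7
eef_pos: [0.5252, -0.4056, 0.2327]
tcp_rot: [-90.0, -0.0, -89.6]
wrist_force: [0.2, -0.1, -3.3]
finger_gap: 0.0181
```

Emit:
apply_moves([
  {"dx": 0,"dy": 1,"dz": 0,"rx": 0,"ry": 0,"rz": 0,"fingers": 0.95},
  {"dx": 0,"dy": 2,"dz": 0,"rx": 0,"ry": 0,"rz": 0,"fingers": 0.95},
  {"dx": 0,"dy": 2.5,"dz": 0,"rx": 0,"ry": 0,"rz": 0,"fingers": 0.95},
  {"dx": 0,"dy": 2.5,"dz": 0,"rx": 0,"ry": 0,"rz": 0,"fingers": 0.95},
  {"dx": 0,"dy": 2.5,"dz": 0,"rx": 0,"ry": 0,"rz": 0,"fingers": 0.95},
])

```text
clock: 27.12
eef_pos: [0.5251, -0.4055, 0.23]
tcp_rot: [-90.0, 0.0, -89.6]
wrist_force: [-0.5, -1.3, -2.7]
finger_gap: 0.0182
```

Emit:
apply_moves([
  {"dx": 0,"dy": 1,"dz": 0,"rx": 0,"ry": 0,"rz": 0,"fingers": 0.95},
  {"dx": 0,"dy": 1,"dz": 0,"rx": 0,"ry": 0,"rz": 0,"fingers": 0.95},
  {"dx": 0,"dy": 1,"dz": 0,"rx": 0,"ry": 0,"rz": 0,"fingers": 0.95},
])

```text
clock: 27.37
eef_pos: [0.5252, -0.4056, 0.2298]
tcp_rot: [-90.0, -0.0, -89.6]
wrist_force: [-0.6, 0.9, 0.5]
finger_gap: 0.0185
```

Emit:
apply_moves([
  {"dx": 0,"dy": 0.5,"dz": 0,"rx": 0,"ry": 0,"rz": 0,"fingers": 0.95},
  {"dx": 0,"dy": 0.5,"dz": 0,"rx": 0,"ry": 0,"rz": 0,"fingers": 0.95},
])

```text
clock: 27.53
eef_pos: [0.5252, -0.4056, 0.2298]
tcp_rot: [-90.0, -0.0, -89.6]
wrist_force: [-1.3, 0.7, 3.6]
finger_gap: 0.0183
```

Emit:
apply_moves([
  {"dx": 0,"dy": 0,"dz": 0,"rx": 0,"ry": 0,"rz": 0,"fingers": 0.76},
  {"dx": 0,"dy": 0,"dz": 0,"rx": 0,"ry": 0,"rz": 0,"fingers": 0.72},
  {"dx": 0,"dy": 0,"dz": 0,"rx": 0,"ry": 0,"rz": 0,"fingers": 0.68},
  {"dx": 0,"dy": 0,"dz": 0,"rx": 0,"ry": 0,"rz": 0,"fingers": 0.64},
  {"dx": 0,"dy": 0,"dz": 0,"rx": 0,"ry": 0,"rz": 0,"fingers": 0.62},
  {"dx": 0,"dy": 0,"dz": 0,"rx": 0,"ry": 0,"rz": 0,"fingers": 0.62},
  {"dx": 0,"dy": 0,"dz": 0,"rx": 0,"ry": 0,"rz": 0,"fingers": 0.62},
])

```text
clock: 28.12
eef_pos: [0.5251, -0.4055, 0.2285]
tcp_rot: [-90.0, 0.0, -89.6]
wrist_force: [-0.8, -0.3, -0.4]
finger_gap: 0.0324
```

```bash
python3 -c "
from h import *
p,d,P=wrist('w20')
plan(.525,-.4055,.35,-89.5)"
```

```text
t 28.17 pos [ 0.5251 -0.4055  0.2285] rot [-90.    0.  -89.6] q1,q6 [-43. -43.] F [-0.5  0.1  0.4] gap 0.0327
d [-0.000e+00 -1.215e+02 -1.000e-01] r [-0.  -0.1 -0. ]
```

View pics/w20.png

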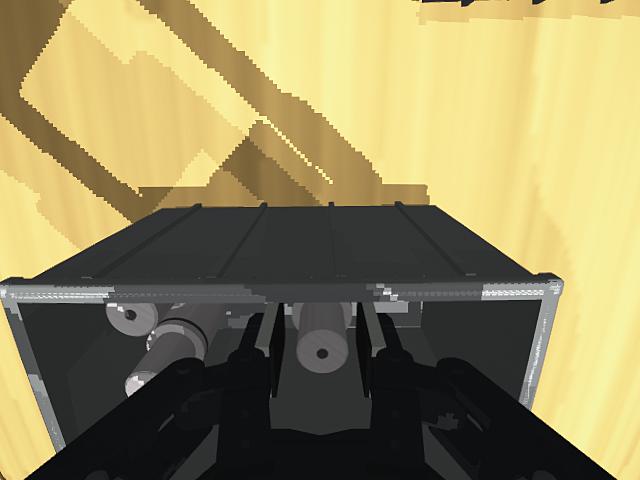

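Released and standing free between the pads (320,350). Lift straight up.

Emit:
apply_moves([
  {"dx": 0,"dy": -10,"dz": 0,"rx": 0,"ry": 0,"rz": 0,"fingers": 0.62},
  {"dx": 0,"dy": -25,"dz": 0,"rx": 0,"ry": 0,"rz": 0,"fingers": 0.62},
  {"dx": 0,"dy": -50,"dz": 0,"rx": 0,"ry": 0,"rz": 0,"fingers": 0.62},
  {"dx": 0,"dy": -80,"dz": 0,"rx": 0,"ry": 0,"rz": 0,"fingers": 0.62},
  {"dx": 0,"dy": -115,"dz": 0,"rx": 0,"ry": 0,"rz": 0,"fingers": 0.62},
  {"dx": 0,"dy": -150,"dz": 0,"rx": 0,"ry": 0,"rz": 0,"fingers": 0.62},
  {"dx": 0,"dy": -180,"dz": 0,"rx": 0,"ry": 0,"rz": 0,"fingers": 0.62},
  {"dx": 0,"dy": -180,"dz": 0,"rx": 0,"ry": 0,"rz": 0,"fingers": 0.62},
  {"dx": 0,"dy": -180,"dz": 0,"rx": 0,"ry": 0,"rz": 0,"fingers": 0.62},
])

```text
clock: 28.92
eef_pos: [0.525, -0.4054, 0.4134]
tcp_rot: [-89.7, -0.3, -89.6]
wrist_force: [0.1, 0.8, -0.0]
finger_gap: 0.0326
```

```bash
python3 -c "
from h import *
p,d,P=wrist('w21')
circ(P,d,.525,-.4055,.03,.075,.095,'shaft top')
circ(P,d,.525,-.4055,.03,.047,.06,'shoulder')
plan(.525,-.4055,.35,-89.5)
a,d=snapshot('side');cv2.imwrite('pics/s21.png',a)
a,d=snapshot('scene');cv2.imwrite('pics/c21.png',a)"
```

```text
shaft top 439 [ 524.7 -406. ] rad 10.2 mean [ 524.9 -405.1   82.5] pct [ 524.9 -405.8]
shoulder 271 [ 525.1 -405.6] rad 14.0 mean [ 525.  -399.5   53.1] pct [ 524.8 -402.3]
t 28.97 pos [ 0.525  -0.4054  0.4104] rot [-89.9  -0.1 -89.6] q1,q6 [-43. -43.] F [-0.4 -0.1 -1.2] gap 0.0324
d [-0.  60.4 -0.1] r [-0.1 -0.1  0.1]
```

View pics/w21.png

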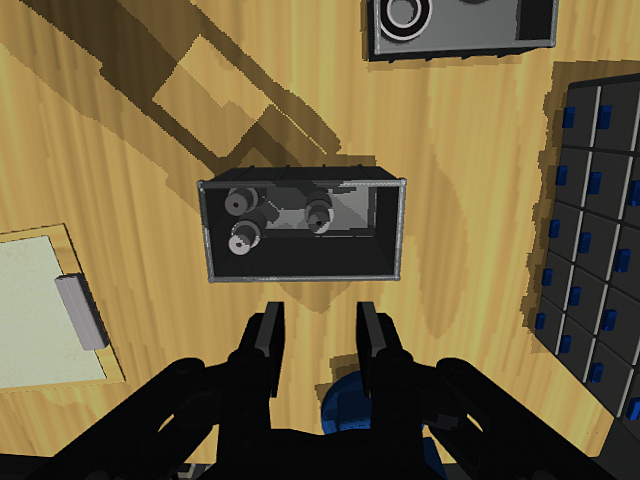

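View pics/c21.png

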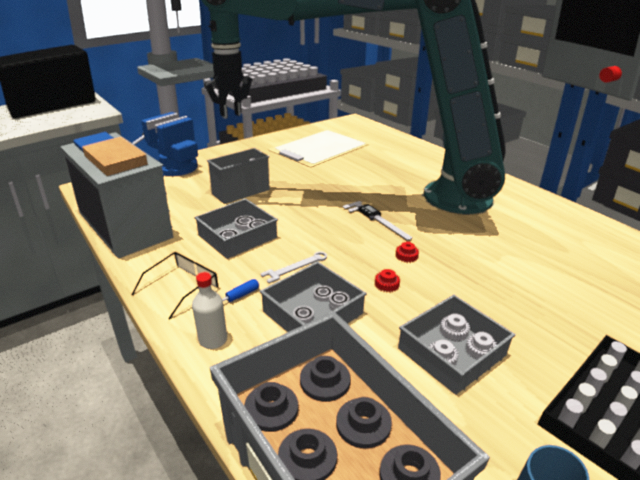

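View pics/s21.png

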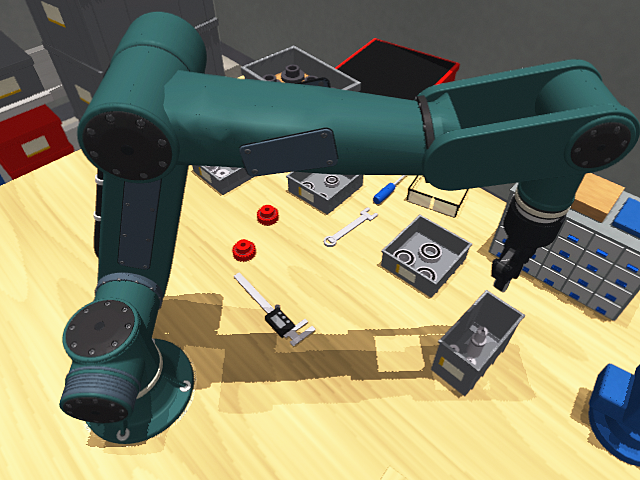

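All four parts are in their bins; the spanner and the red gears have not moved.

```bash
python3 -c "
from cell import *
print(job_done(), read_state()['clock'])"
```

```text
the job is handed in; nothing more can be done
the job is handed in; nothing more can be done
```

All four leftover parts are in the bins that hold their kind, and the job is handed in at about 29 s of the 112 s allowed. I lowered each part until the wrist force showed it touching the bin floor, and only then let go.

Final positions, measured with the wrist camera after release (x, y in mm):

| Part | Bin | Position | Height check |
|---|---|---|---|
| Large bearing | large bearing bin | 669, -187 | top at about 17–18 mm, lying flat |
| Small bearing | small bearing bin | 685, 159 | top at about 14–15 mm, lying flat |
| Gear | gear bin | 550, 402 | hub top at 35 mm, hub up |
| Shaft | shaft bin | 525, -406 | top at 82.5 mm, thin end up; top and shoulder centres agree within 0.5 mm, so it is upright |

- **Other objects:** in the last side and scene pictures, the spanner and the red gears are where they started. The gripper ended clear above the shaft bin, touching nothing.
- **Forces:** the readings I took peaked at about 7 N at the wrist.
- **Disagreements:**
    - The cameras differed by 2–3 mm in places, for example on the shaft bin's centre line, so I aimed between their readings.
    - The gripper also read about 2–3 mm less opening than the true part width when holding. I took that as an offset in the reading, because every hold was steady.

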